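Set the exposure preset beside the microscope to 427

TASK

Set the three thumbwheels of the exposure preset unit to 4, 2, 7 (left to right, seen from the robot), each settled in its click, and only when all three digits show push the round button beside them fully down and let it come back up. Turn the wheels with light fingertip pressure, never driving one to the bottom of its sprung carrier, and leave the things lying about where they are.

Things in the scene. Friction and masses are not known exactly. Their poses are not given: they have to be found in the camera images.
- preset_unit: Exposure preset unit: white box fixed to the bench, 170 (x) by 250 (y) by 75 mm high, flat top. Origin: centre of its underside; x from its front (robot side) to its rear, y to its left, z up. Three black thumbwheels and a round button stand out of the top, all at x = -20 mm of this frame, y = +60 (hundreds), +22 (tens), -16 (ones), -85 mm (button).
- slot_hundreds (a point): Point on the unit's top panel (75 mm above the bench) straight above the axle of the hundreds wheel, the left of the three; axes as the unit's. Every wheel is seated at its own height: its crown stands anywhere from 7.5 to 16.5 mm above its point, not measured, to be found by feel.
- slot_tens (a point): Point on the unit's top panel (75 mm above the bench) straight above the axle of the tens wheel, the middle of the three; axes as the unit's. Every wheel sits in a sprung carrier that sinks when pressed: from 1 N, 3 N more per mm, bottom after 5 mm at 16 N. Some 5 to 10 N is good for turning; over 18 N harms it.
- slot_ones (a point): Point on the unit's top panel (75 mm above the bench) straight above the axle of the ones wheel, the right of the three; axes as the unit's. To turn any wheel, press a shut fingertip on its crown and drag along the unit's x; pressed too lightly, the finger slips.
- hundreds (a joint): Angle of the left wheel, rad: digit d is at d x 0.628, stops at 0 and 5.65. Each wheel: smooth black cylinder 40 mm in diameter, 16 mm wide, axle along the unit's y. The angle grows as the crown is moved to the unit's rear (+x): one digit per 12.6 mm of rim travel. A full turn has ten facets between grooves, with 0 to 9 white dots.
- tens (a joint): Angle of the middle wheel, rad, same as the left one. The digit shown is the number of white dots on the facet at the very top, in line with the white ticks on the panel.
- ones (a joint): Angle of the right wheel, rad, same as the left one. Sprung clicks hold each wheel at its digits: 2 to 3 N along the rim takes it over a click; let go, it settles on the nearest digit.
- enter_top (a point): Centre of the top face of the push button (26 mm in diameter in a 42 mm collar), 93 mm above the bench when up.
- enter (a joint): Travel of the push button, m: 0 up, 0.006 fully down; pressed straight down, springs back by itself, about 5 N at the bottom.
- slide_box: Bystander: grey flat slide box, 90 x 55 x 32 mm, beside the left end of the unit; origin: centre of its underside.
- objective: Bystander: steel microscope objective standing upright, 29 mm in diameter, 52 mm tall, beside the right end of the unit; origin: centre of its underside.
- filter_ring: Bystander: aluminium filter ring, 32 mm outside, 8 mm high, lying on the rear half of the unit's top panel; origin: centre of its underside.
- oil_bottle: Bystander: small amber bottle, 32 mm in diameter, 70 mm tall; origin: centre of its underside.
- petri_dish: Bystander: clear lidded dish, 92 mm in diameter, 16 mm high; origin: centre of its underside.
- coverslip_jar: Bystander: glass jar with a steel cap, 48 mm in diameter, 50 mm tall; origin: centre of its underside.
- counter_weight: Bystander: brass block, 50 x 50 x 25 mm; origin: centre of its underside.

How it is judged:
By the outcome, as a careful person would: the job done as asked, in the order asked, and still so for the second after the job is handed in, with the robot touching nothing.
It also fails if it takes over 72 s, if anything falls off the work surface, if the arm or the gripper's body presses on something with over 40 N, if the wrist force passes 120 N, or if a joint passes its speed limit or range.

ROBOT

A 6-joint arm with a two-finger parallel gripper is mounted at the origin on the work surface. World frame = base frame: x ahead of the robot, y to its left, z up, the work surface at z = 0. Lengths are in m, angles in rad, forces in N, time in s.
With the tool pointing down it reaches from about 0.35 to 0.775 m from the base axis. Payload 7.3 kg.
Tool frame: the origin (TCP) lies at the very end of the fingers, on their centre line; the grasp point (between the pads) lies 19 mm behind it; z points along the fingers, x is the direction in which the jaws open and shut, and the axes are right-handed (so a half turn about z gives the same grasp; the last joint's range is limited). The gripper opens to 92 mm and grips with 3 to 60 N. Pads are 19 mm wide; open, the fingers measure 130 mm over their backs; the gripper's body (75 mm by 190 mm) begins 47 mm behind the grasp point.
Start: joints at [1.197, 0.342, 1.524, -0, 1.275, -0.146], TCP at [0.119, 0.511, 0.227] pointing down, gripper open.
Joint ranges: [-2.53, 2.53], [-0.77, 2.02], [0.04, 2.7], [-1, 4.14], [0.28, 2.66], [-3.11, 3.11]. Speed limits (rad/s): [2.57, 2.57, 3.14, 3.14, 3.14, 3.14].

INTERFACE

Orientations are given as [roll, pitch, yaw] about the fixed x, y, z axes, in that order (R = Rz(yaw) Ry(pitch) Rx(roll)).
In Python, from cell import observe, read_camera, camera_params, hand_in gives the robot as it stands.
- The arm moves only by the tool apply_moves, never from a script. Its argument "increments" is a list of rows, each an object with "grip": the opening, from 0 (shut) to 1 (fully open); "linear": the shift along the world's x, y, z in mm, a list of three; "turn": the turn, a rotation vector about the world's x, y, z in units of 6 degrees (1.0 is 6 degrees), a list of three. A call has 1 to 10 rows; each row is the pose to reach, as a shift and turn from the pose commanded when the call began; what a row does not reach only later rows make up. A row lasts 1/10 s, in which the tool goes at most 50 mm and 8.59 degrees, less where a joint would pass 70% of its speed; a pose out of reach is approached as far as the arm can. A call with a gripper value outside its range is refused whole. The fingers move at their own pace and stop on an object; "grip_force" is the grip in N (left out, the last holds). Time passes only in rows, so rows that repeat a pose let the fingers close. It gives the time, the measured TCP pose, the force and the opening at its end, in the units of the state.
- observe(): the state, without advancing time (a new reading comes with each control period).
- read_camera(name): name is "side" or "top"; returns the picture (400x640x3 uint8, red, green, blue); there is no depth.
- camera_params(name): a dict with "camera_matrix" (3x3 intrinsics, pixels), "k1" (the pictures are not rectified: a ray, as slopes to the right and down, at radius r is drawn at 1 + k1 r^2 times it, then the intrinsics apply), "world_to_cam" (4x4, takes a point from world to camera coordinates). Camera axes: x right, y up, looking along -z (the intrinsics and any distortion apply to the point x, -y, -z); pixel columns grow to the right and rows downward; lengths in m; the calibration is good to about 2 mm. A picture is of the moment at which its call begins. camera_params takes no time and is no camera call.
- hand_in(): hands the job in, once; it reports no verdict.
The state is a dict: "time": time; "qpos": joint angles; "qvel": joint speeds; "joint_efforts": joint torques, N m; "tool_pos": TCP position; "tool_rot": TCP orientation; "contact_force": force on the tool from outside, world axes, zero at the start; "torque": the same for the moment, N m; "opening": finger opening in m.
Only numpy, scipy, OpenCV 4.12 (cv2) and the standard library are available. Lean on these libraries where they do the work, as an engineer would, in place of code of your own. Each camera call takes 0.05 s, during which the arm holds its last target.

## Working session

There is one attempt and no reset: what is moved stays moved. The work goes in short steps, Python scripts to look and compute and a tool call to move; the robot and the scene stay as the last step left them, time stands still between calls to the robot, and variables do not carry over. Pictures are saved under pics/ and viewed, and the job is handed in when it is done.

Besides the shell and the picture viewer there is one more tool, called after "Emit:" as name([rows], argument=value, ...), one row to a line, values as JSON. apply_moves: Moves the arm, as the interface text tells. Its arguments: {"type":"object","properties":{"increments":{"type":"array","items":{"type":"object","properties":{"grip":{"type":"number"},"linear":{"type":"array","items":{"type":"number"}},"turn":{"type":"array","items":{"type":"number"}}}}},"grip_force":{"type":"number"}},"required":["increments"]}

```bash
mkdir -p pics; ls; python3 - <<'E'
from cell import *
import cv2,json
for n in("side","top"):
    im=read_camera(n); cv2.imwrite(f"pics/{n}0.png",im[:,:,::-1])
    print(n,camera_params(n))
o=observe();print(o)
E
```

```text
pics
side {'camera_matrix': array([[385.48914286,   0.        , 320.88541679],
       [  0.        , 385.48914286, 200.1696978 ],
       [  0.        ,   0.        ,   1.        ]]), 'k1': 0.003388147158793023, 'world_to_cam': array([[-0.96238402, -0.27117825, -0.01671392,  0.51491945],
       [ 0.20164903, -0.75415179,  0.62497419, -0.16839192],
       [-0.18208424,  0.59809483,  0.78046647, -1.05886658],
       [ 0.        ,  0.        ,  0.        ,  1.        ]])}
top {'camera_matrix': array([[381.06705674,   0.        , 319.36396257],
       [  0.        , 381.06705674, 208.3166593 ],
       [  0.        ,   0.        ,   1.        ]]), 'k1': 0.02996846045568177, 'world_to_cam': array([[-7.53140010e-03, -9.99971347e-01, -7.64253000e-04,
         1.67237563e-02],
       [ 9.95923955e-01, -7.56960872e-03,  8.98786777e-02,
        -5.41800736e-01],
       [-8.98818874e-02, -8.42255881e-05,  9.95952428e-01,
        -1.16679979e+00],
       [ 0.00000000e+00,  0.00000000e+00,  0.00000000e+00,
         1.00000000e+00]])}
{'time': 0.1, 'qpos': array([ 1.19697787e+00,  3.42650867e-01,  1.52493757e+00, -2.89761389e-05,
        1.27544360e+00, -1.46013354e-01]), 'qvel': array([-0.00067808, -0.00132988, -0.00295788, -0.00057098, -0.00040924,
       -0.00052251]), 'joint_efforts': array([ 1.16730149e-03, -4.32007492e+01, -2.44693869e+01,  7.19018304e-02,
        5.26956073e-02, -5.04697971e-05]), 'tool_pos': array([0.11841729, 0.51107456, 0.22611   ]), 'tool_rot': array([-3.14141065e+00,  1.42809623e-03,  1.34299981e+00]), 'contact_force': array([-0.22802472, -0.61453677, -0.17936617]), 'torque': array([-0.01423903, -0.03400594, -0.03466947]), 'opening': 0.09184489540365842}
```

View pics/side0.png

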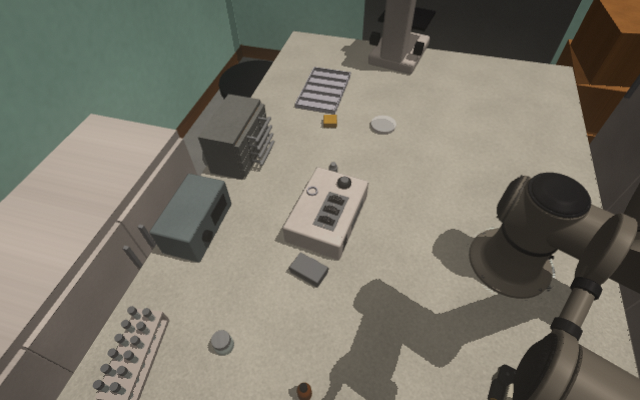

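View pics/top0.png

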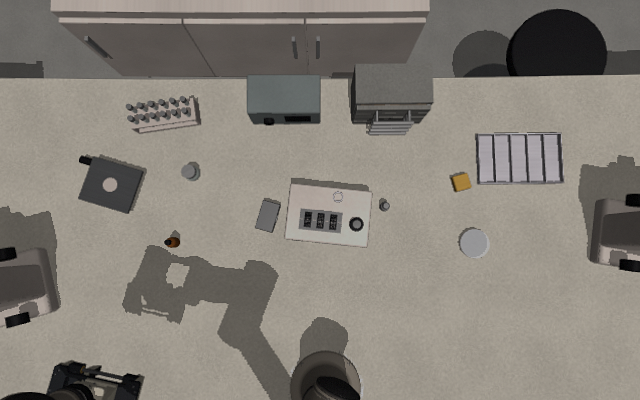

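The side view shows the unit around (328,212) and the top view shows it around (328,213). Both are clear of the arm. I'll enlarge crops of each.

```bash
python3 - <<'E'
import cv2
a=cv2.imread("pics/side0.png")[160:270,280:380];b=cv2.imread("pics/top0.png")[170:255,275:395]
cv2.imwrite("pics/side0c.png",cv2.resize(a,None,fx=5.4,fy=5.4,interpolation=cv2.INTER_CUBIC))
cv2.imwrite("pics/top0c.png",cv2.resize(b,None,fx=6.6,fy=6.6,interpolation=cv2.INTER_CUBIC))
E
```

```text
(no output)
```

View pics/side0c.png

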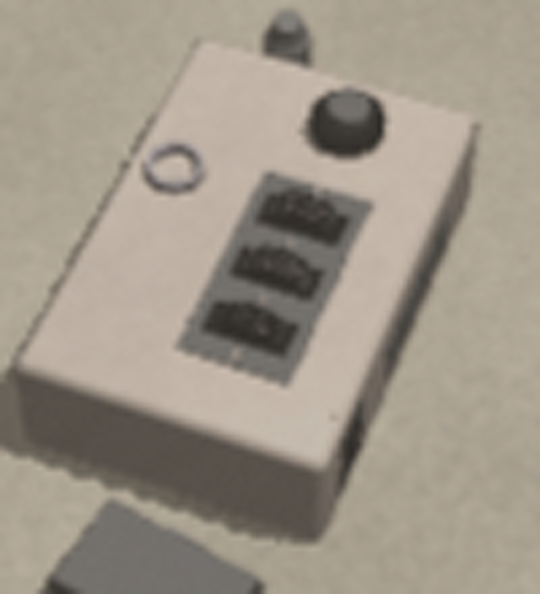

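View pics/top0c.png

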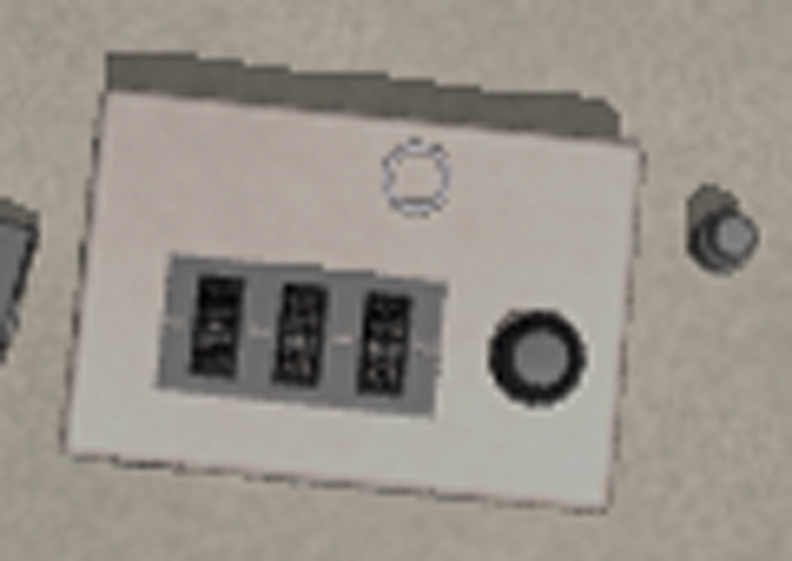

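```bash
cat > h.py <<'E'
import numpy as np, cv2
from cell import *
def proj(n,P):
    c=camera_params(n);P=np.atleast_2d(P);T=c["world_to_cam"]
    q=P@T[:3,:3].T+T[:3,3]; s=np.c_[q[:,0],-q[:,1]]/(-q[:,2:3])
    s=s*(1+c["k1"]*(s**2).sum(1,keepdims=True))
    K=c["camera_matrix"];return s@K[:2,:2].T+K[:2,2]
def unproj(n,uv,z):
    from scipy.optimize import least_squares
    return least_squares(lambda p:(proj(n,[p[0],p[1],z])[0]-uv),[.5,0],x_scale=.1).x
E
python3 - <<'E'
from h import *
from scipy.optimize import least_squares
L=np.array([[.085,.125,.075],[.085,-.125,.075],[-.085,-.125,.075],[-.085,.125,.075],[-.02,-.085,.093]])
top=(np.array([[105,92],[642,142],[607,512],[68,455],[542,352]])+.5)/6.6-.5+[275,170]
side=(np.array([[15,368],[200,40],[475,125],[322,470],[350,107]])+.5)/5.4-.5+[280,160]
def W(p,L=L):
    c,s=np.cos(p[2]),np.sin(p[2]);return L@np.array([[c,-s,0],[s,c,0],[0,0,1]]).T+[p[0],p[1],0]
def f(p,w):
    r=[]
    if 't' in w:r.append((proj("top",W(p))-top).ravel())
    if 's' in w:r.append((proj("side",W(p))-side).ravel())
    return np.concatenate(r)
for w in('t','s','ts'):
    s=least_squares(f,[.5,0,0],args=(w,));print(w,s.x,s.fun.round(1).reshape(-1,2).tolist())
p=s.x
print(W(p,np.array([[-.02,.06,.075],[-.02,.022,.075],[-.02,-.016,.075],[-.02,-.085,.093]])))
print(unproj("top",np.array([415,178])/6.6+[275,170],.083))
print(unproj("top",np.array([738,236])/6.6+[275,170],.052))
E
python3 - <<'E'
import cv2,numpy as np
b=cv2.imread("pics/top0.png")[207:235,298:346]
b=cv2.resize(b,None,fx=16,fy=16,interpolation=cv2.INTER_NEAREST)
cv2.imwrite("pics/topz.png",np.clip(b*1.8,0,255))
b=cv2.imread("pics/side0.png")[190:232,310:352]
b=cv2.resize(b,None,fx=14,fy=14,interpolation=cv2.INTER_NEAREST)
cv2.imwrite("pics/sidez.png",np.clip(b*1.8,0,255))
E
```

```text
t [ 0.51818101 -0.01421105 -0.10475615] [[-0.7, -0.9], [0.7, -0.5], [1.1, 0.1], [-1.1, 0.5], [0.0, 0.9]]
s [ 0.51836175 -0.01045781 -0.11278642] [[-1.2, 0.2], [-0.2, -1.1], [1.4, -1.8], [0.4, 1.0], [-0.4, 0.9]]
ts [ 0.51840163 -0.01267153 -0.10868485] [[-1.1, -1.1], [0.3, -0.4], [0.5, 0.1], [-1.7, 0.2], [-0.5, 0.9], [-0.9, -0.3], [-0.2, -1.5], [1.4, -2.5], [0.9, 0.3], [-0.3, 0.3]]
[[ 0.5050279   0.04914387  0.075     ]
 [ 0.500906    0.01136809  0.075     ]
 [ 0.49678411 -0.0264077   0.075     ]
 [ 0.48929961 -0.09500057  0.093     ]]
[ 0.57014546 -0.0427939 ]
[ 0.54569809 -0.19329001][ WARN:0@0.032] global loadsave.cpp:1063 imwrite_ Unsupported depth image for selected encoder is fallbacked to CV_8U.
```

View pics/topz.png

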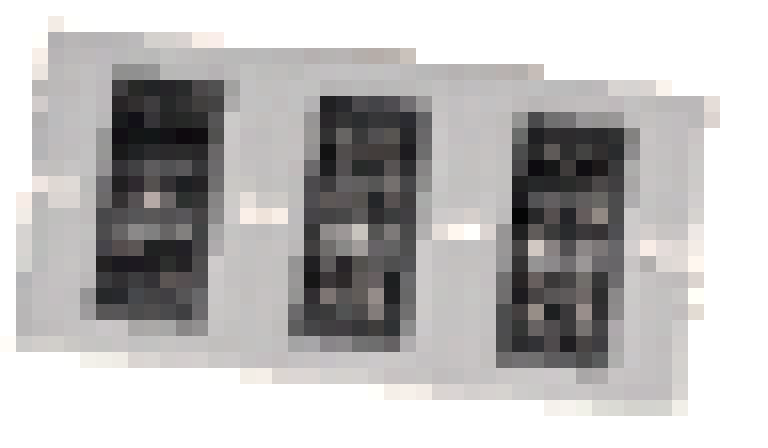

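View pics/sidez.png

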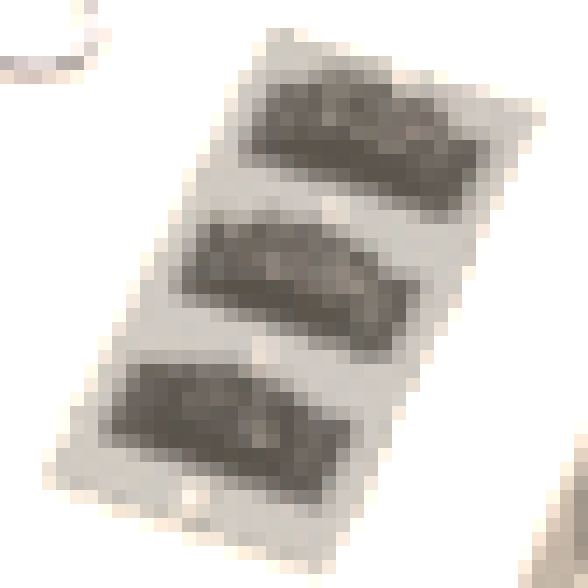

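Emit:
apply_moves([
  {"grip": 0, "linear": [386, -462, -50], "turn": [0, 0, -13.87]},
  {"grip": 0, "linear": [386, -462, -50], "turn": [0, 0, -13.87]},
  {"grip": 0, "linear": [386, -462, -50], "turn": [0, 0, -13.87]},
  {"grip": 0, "linear": [386, -462, -50], "turn": [0, 0, -13.87]},
  {"grip": 0, "linear": [386, -462, -50], "turn": [0, 0, -13.87]},
  {"grip": 0, "linear": [386, -462, -50], "turn": [0, 0, -13.87]},
  {"grip": 0, "linear": [386, -462, -50], "turn": [0, 0, -13.87]},
  {"grip": 0, "linear": [386, -462, -50], "turn": [0, 0, -13.87]},
  {"grip": 0, "linear": [386, -462, -50], "turn": [0, 0, -13.87]},
  {"grip": 0, "linear": [386, -462, -50], "turn": [0, 0, -13.87]},
])

```text
time: 1.1
tool_pos: [0.4389, 0.1272, 0.1851]
tool_rot: [-3.142, 0.0, -0.115]
contact_force: [1.3, 0.8, 0.3]
opening: 0.0164
```

Emit:
apply_moves([
  {"grip": 0, "linear": [0, 0, 0], "turn": [0, 0, 0]},
  {"grip": 0, "linear": [0, 0, 0], "turn": [0, 0, 0]},
])

```text
time: 1.3
tool_pos: [0.4379, 0.1283, 0.1848]
tool_rot: [3.141, 0.002, -0.111]
contact_force: [0.3, -0.2, 0.5]
opening: 0.002
```

Emit:
apply_moves([
  {"grip": 0, "linear": [34, -40, -20], "turn": [0, 0, 0]},
  {"grip": 0, "linear": [67, -79, -40], "turn": [0, 0, 0]},
  {"grip": 0, "linear": [67, -79, -80], "turn": [0, 0, 0]},
  {"grip": 0, "linear": [67, -79, -80], "turn": [0, 0, 0]},
  {"grip": 0, "linear": [67, -79, -80], "turn": [0, 0, 0]},
])

```text
time: 1.8
tool_pos: [0.5038, 0.0516, 0.1053]
tool_rot: [-3.141, 0.003, -0.107]
contact_force: [-0.0, -0.7, 1.4]
opening: 0.0008
```

```bash
python3 - <<'E'
from h import *
o=observe();print(o["tool_pos"],o["opening"],o["contact_force"])
for n in("side","top"):
    im=read_camera(n)[:,:,::-1]; cv2.imwrite(f"pics/{n}1.png",im)
    u=proj(n,o["tool_pos"])[0];print(n,u)
a=cv2.imread("pics/side1.png")[150:260,270:390]
cv2.imwrite("pics/side1c.png",cv2.resize(a,None,fx=5.4,fy=5.4,interpolation=cv2.INTER_CUBIC))
E
```

```text
[0.5037718  0.05161253 0.10533165] 0.0007802608764485614 [-0.00799688 -0.69451501  1.43511389]
side [326.21376726 214.99494541]
top [306.02214881 218.98888187]
```

View pics/side1c.png

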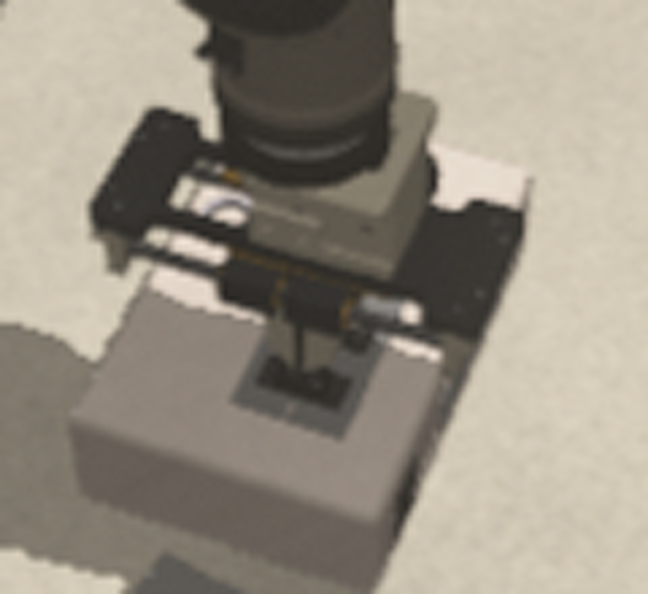

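```bash
python3 - <<'E'
from h import *
im=cv2.imread("pics/top0.png").astype(float).mean(2)
p=[.5183,-.0135,-.107];c,s=np.cos(p[2]),np.sin(p[2])
for yl in(.06,.022,-.016):
    X=np.arange(-22,22.1,1)*1e-3;Y=np.arange(-6,6.1,.5)*1e-3
    out=[]
    for x in X:
        h=.075+.012-(.02-np.sqrt(max(.02**2-x*x,0))); h=max(h,.075)
        lx=-.02+x+0*Y;ly=yl+Y
        uv=proj("top",np.c_[p[0]+c*lx-s*ly,p[1]+s*lx+c*ly,0*Y+h]).astype(np.float32)
        v=cv2.remap(im.astype(np.float32),uv[None,:,0].copy(),uv[None,:,1].copy(),cv2.INTER_LINEAR)
        out.append(v.mean())
    print(yl,np.round(out).astype(int).tolist())
E
```

```text
0.06 [74, 56, 43, 39, 37, 36, 36, 36, 34, 28, 22, 23, 27, 30, 38, 51, 63, 61, 54, 49, 50, 53, 55, 46, 37, 30, 33, 38, 42, 38, 31, 24, 19, 15, 12, 12, 16, 20, 23, 25, 27, 28, 27, 26, 31]
0.022 [64, 52, 40, 34, 38, 43, 49, 53, 56, 51, 44, 39, 39, 40, 42, 52, 61, 69, 73, 76, 74, 62, 48, 39, 39, 40, 41, 44, 48, 51, 46, 39, 34, 34, 35, 36, 37, 39, 41, 39, 35, 30, 29, 33, 37]
-0.016 [61, 48, 40, 33, 34, 40, 46, 48, 49, 48, 48, 47, 48, 46, 45, 47, 56, 67, 74, 74, 73, 67, 54, 41, 32, 35, 39, 45, 49, 51, 48, 40, 33, 27, 24, 21, 20, 23, 28, 32, 31, 28, 26, 33, 49]
```

Emit:
apply_moves([
  {"grip": 0, "linear": [1, -2, -6], "turn": [0, 0, 0]},
  {"grip": 0, "linear": [1, -2, -12], "turn": [0, 0, 0]},
  {"grip": 0, "linear": [1, -2, -12], "turn": [0, 0, 0]},
  {"grip": 0, "linear": [1, -2, -12], "turn": [0, 0, 0]},
])

```text
time: 2.3
tool_pos: [0.5059, 0.0482, 0.0935]
tool_rot: [-3.142, -0.0, -0.109]
contact_force: [-0.7, -1.1, 0.0]
opening: 0.0005
```

Emit:
apply_moves([
  {"grip": 0, "linear": [0, 0, -1], "turn": [0, 0, 0]},
  {"grip": 0, "linear": [0, 0, -1], "turn": [0, 0, 0]},
])

```text
time: 2.5
tool_pos: [0.5061, 0.0481, 0.0924]
tool_rot: [-3.142, -0.0, -0.11]
contact_force: [-0.2, 0.1, 0.1]
opening: 0.0006
```

Emit:
apply_moves([
  {"grip": 0, "linear": [0, 0, -1], "turn": [0, 0, 0]},
  {"grip": 0, "linear": [0, 0, -1], "turn": [0, 0, 0]},
])

```text
time: 2.7
tool_pos: [0.506, 0.048, 0.0913]
tool_rot: [-3.142, 0.0, -0.11]
contact_force: [-0.8, -0.4, 0.5]
opening: 0.0006
```

Emit:
apply_moves([
  {"grip": 0, "linear": [0, 0, -1], "turn": [0, 0, 0]},
  {"grip": 0, "linear": [0, 0, -1], "turn": [0, 0, 0]},
])

```text
time: 2.9
tool_pos: [0.5059, 0.0481, 0.0902]
tool_rot: [3.142, 0.0, -0.109]
contact_force: [-0.8, 0.5, -0.5]
opening: 0.0002
```

Emit:
apply_moves([
  {"grip": 0, "linear": [0, 0, -1], "turn": [0, 0, 0]},
  {"grip": 0, "linear": [0, 0, -1], "turn": [0, 0, 0]},
])

```text
time: 3.1
tool_pos: [0.5059, 0.0481, 0.0892]
tool_rot: [3.142, 0.0, -0.109]
contact_force: [-0.3, -1.4, 0.2]
opening: 0.0007
```

Emit:
apply_moves([
  {"grip": 0, "linear": [0, 0, -1], "turn": [0, 0, 0]},
  {"grip": 0, "linear": [0, 0, -1], "turn": [0, 0, 0]},
])

```text
time: 3.3
tool_pos: [0.506, 0.0481, 0.0883]
tool_rot: [3.142, 0.0, -0.109]
contact_force: [0.0, -0.3, -0.3]
opening: 0.0
```

Emit:
apply_moves([
  {"grip": 0, "linear": [0, 0, -1], "turn": [0, 0, 0]},
  {"grip": 0, "linear": [0, 0, -1], "turn": [0, 0, 0]},
])

```text
time: 3.5
tool_pos: [0.506, 0.0481, 0.0872]
tool_rot: [3.142, 0.0, -0.109]
contact_force: [0.8, 0.5, 0.7]
opening: 0.0004
```

Emit:
apply_moves([
  {"grip": 0, "linear": [0, 0, -1], "turn": [0, 0, 0]},
  {"grip": 0, "linear": [0, 0, -1], "turn": [0, 0, 0]},
])

```text
time: 3.7
tool_pos: [0.5061, 0.0481, 0.0865]
tool_rot: [-3.142, -0.0, -0.109]
contact_force: [0.2, -0.2, 1.7]
opening: 0.0002
```

Emit:
apply_moves([
  {"grip": 0, "linear": [0, 0, -1], "turn": [0, 0, 0]},
  {"grip": 0, "linear": [0, 0, -1], "turn": [0, 0, 0]},
])

```text
time: 3.9
tool_pos: [0.5063, 0.0481, 0.0856]
tool_rot: [-3.142, -0.001, -0.109]
contact_force: [-1.7, 0.3, 5.2]
opening: 0.0006
```

Emit:
apply_moves([
  {"grip": 0, "linear": [0, 0, -0.7], "turn": [0, 0, 0]},
  {"grip": 0, "linear": [-1.5, 0.2, -0.7], "turn": [0, 0, 0]},
  {"grip": 0, "linear": [-3, 0.3, -0.7], "turn": [0, 0, 0]},
])

```text
time: 4.2
tool_pos: [0.505, 0.0482, 0.0856]
tool_rot: [-3.141, -0.005, -0.11]
contact_force: [2.8, 0.5, 5.4]
opening: 0.0005
```

Emit:
apply_moves([
  {"grip": 0, "linear": [-1, 0.1, 0], "turn": [0, 0, 0]},
  {"grip": 0, "linear": [-2, 0.2, 0], "turn": [0, 0, 0]},
])

```text
time: 4.4
tool_pos: [0.5025, 0.0484, 0.0854]
tool_rot: [-3.141, -0.004, -0.11]
contact_force: [2.6, -1.2, 4.9]
opening: 0.0003
```

Emit:
apply_moves([
  {"grip": 0, "linear": [-1, 0.1, 0], "turn": [0, 0, 0]},
  {"grip": 0, "linear": [-2, 0.2, 0], "turn": [0, 0, 0]},
])

```text
time: 4.6
tool_pos: [0.5, 0.0487, 0.0852]
tool_rot: [-3.141, -0.002, -0.109]
contact_force: [2.8, 0.1, 5.5]
opening: 0.0005
```

Emit:
apply_moves([
  {"grip": 0, "linear": [0, 0, -1], "turn": [0, 0, 0]},
  {"grip": 0, "linear": [0, 0, -1.3], "turn": [0, 0, 0]},
])

```text
time: 4.8
tool_pos: [0.4998, 0.0487, 0.084]
tool_rot: [-3.141, -0.002, -0.11]
contact_force: [1.3, 0.5, 7.9]
opening: 0.0001
```

Emit:
apply_moves([
  {"grip": 0, "linear": [1, -0.1, 0], "turn": [0, 0, 0]},
  {"grip": 0, "linear": [2.5, -0.3, 0], "turn": [0, 0, 0]},
])

```text
time: 5.0
tool_pos: [0.5011, 0.0486, 0.0838]
tool_rot: [3.142, 0.001, -0.109]
contact_force: [-3.1, 0.0, 7.7]
opening: 0.0007
```

Emit:
apply_moves([
  {"grip": 0, "linear": [1, -0.1, 0], "turn": [0, 0, 0]},
  {"grip": 0, "linear": [2.5, -0.3, 0], "turn": [0, 0, 0]},
])

```text
time: 5.2
tool_pos: [0.5022, 0.0484, 0.0834]
tool_rot: [3.142, 0.004, -0.109]
contact_force: [-4.9, 1.3, 10.0]
opening: 0.0004
```

Emit:
apply_moves([
  {"grip": 0, "linear": [1, -0.1, 0], "turn": [0, 0, 0]},
  {"grip": 0, "linear": [2.5, -0.3, 0], "turn": [0, 0, 0]},
])

```text
time: 5.4
tool_pos: [0.5052, 0.0481, 0.0836]
tool_rot: [3.142, 0.003, -0.109]
contact_force: [-3.5, 0.1, 11.4]
opening: 0.0005
```

Emit:
apply_moves([
  {"grip": 0, "linear": [1, -0.1, 0], "turn": [0, 0, 0]},
  {"grip": 0, "linear": [2.5, -0.3, 0], "turn": [0, 0, 0]},
])

```text
time: 5.6
tool_pos: [0.5086, 0.0477, 0.0839]
tool_rot: [-3.142, 0.001, -0.109]
contact_force: [-1.0, 0.6, 10.9]
opening: 0.0003
```

Emit:
apply_moves([
  {"grip": 0, "linear": [1.5, -0.2, 0.3], "turn": [0, 0, 0]},
  {"grip": 0, "linear": [3.0, -0.3, 0.5], "turn": [0, 0, 0]},
])

```text
time: 5.8
tool_pos: [0.5123, 0.0473, 0.0844]
tool_rot: [-3.142, -0.001, -0.109]
contact_force: [1.6, -0.2, 7.5]
opening: 0.0006
```

Emit:
apply_moves([
  {"grip": 0, "linear": [1, -0.1, 0], "turn": [0, 0, 0]},
  {"grip": 0, "linear": [1.5, -0.1, 0], "turn": [0, 0, 0]},
  {"grip": 0, "linear": [1.5, -0.1, 0], "turn": [0, 0, 0]},
])

```text
time: 6.1
tool_pos: [0.5136, 0.0472, 0.0842]
tool_rot: [3.142, -0.0, -0.109]
contact_force: [-0.6, -0.4, 6.7]
opening: 0.0005
```

Emit:
apply_moves([
  {"grip": 0, "linear": [0, 0, 10], "turn": [0, 0, 0]},
  {"grip": 0, "linear": [-20, 45, 40], "turn": [0, 0, 0]},
  {"grip": 0, "linear": [-40, 90, 50], "turn": [0, 0, 0]},
  {"grip": 0, "linear": [-40, 110, 50], "turn": [0, 0, 0]},
  {"grip": 0, "linear": [-40, 110, 50], "turn": [0, 0, 0]},
])

```text
time: 6.6
tool_pos: [0.4722, 0.1599, 0.1345]
tool_rot: [-3.141, 0.0, -0.106]
contact_force: [0.3, -0.0, -0.5]
opening: 0.0004
```

```bash
cat > look.py <<'E'
import sys;from h import *
t=sys.argv[1]
for n,(r0,r1,c0,c1),f in(("top",(207,235,298,346),15),("side",(190,232,310,352),13)):
    im=read_camera(n)[:,:,::-1]; cv2.imwrite(f"pics/{n}{t}.png",im)
    b=np.clip(im[r0:r1,c0:c1].astype(float)*1.8,0,255).astype(np.uint8)
    cv2.imwrite(f"pics/{n}{t}z.png",cv2.resize(b,None,fx=f,fy=f,interpolation=cv2.INTER_NEAREST))
E
python3 look.py 2; python3 -c "
import cv2,numpy as np
a=cv2.imread('pics/top2z.png');b=cv2.resize(cv2.imread('pics/topz.png'),(a.shape[1],a.shape[0]),interpolation=0)
cv2.imwrite('pics/cmp2.png',np.vstack([b[:300],a[:300]]))"
```

```text
(no output)
```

View pics/cmp2.png

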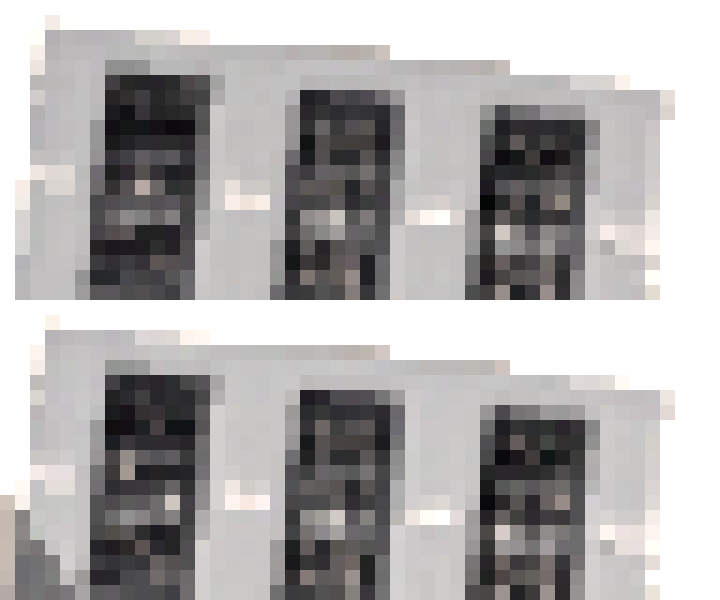

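View pics/side2z.png

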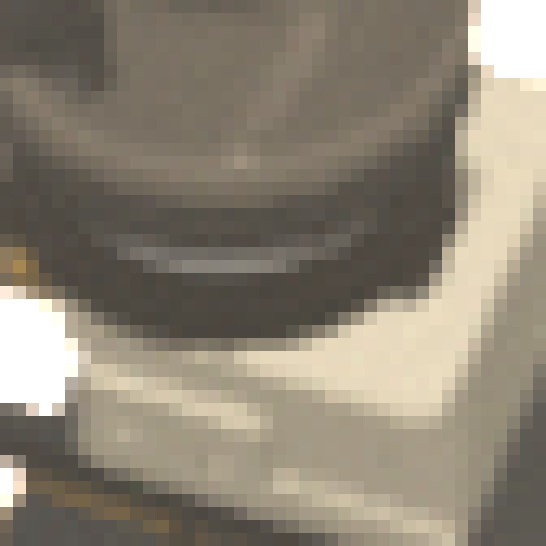

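```bash
cat > prof.py <<'E'
import sys;from h import *
p=[.5183,-.0135,-.107];c,s=np.cos(p[2]),np.sin(p[2])
for f in sys.argv[1:]:
  im=cv2.imread(f"pics/top{f}.png").astype(np.float32).mean(2)
  for yl in(.06,.022,-.016):
    X=np.arange(-22,22.1,1)*1e-3;Y=np.arange(-6.5,6.6,.5)*1e-3
    out=[]
    for x in X:
        h=max(.087-(.02-np.sqrt(max(.02**2-x*x,0))),.075)
        lx=-.02+x+0*Y;ly=yl+Y
        uv=proj("top",np.c_[p[0]+c*lx-s*ly,p[1]+s*lx+c*ly,0*Y+h]).astype(np.float32)
        out.append(cv2.remap(im,uv[None,:,0].copy(),uv[None,:,1].copy(),1).mean())
    out=np.array(out)
    # groove-to-groove window centred at -3..: print sums for a few centres
    print(f,yl,[ (k,int(out[22+k-6:22+k+7].sum())) for k in(-15,-14,-3,-2,-1,0,9,10)])
E
python3 prof.py 0 2
```

```text
0 0.06 [(-15, 447), (-14, 430), (-3, 606), (-2, 608), (-1, 608), (0, 598), (9, 324), (10, 318)]
0 0.022 [(-15, 571), (-14, 561), (-3, 709), (-2, 710), (-1, 712), (0, 709), (9, 518), (10, 518)]
0 -0.016 [(-15, 568), (-14, 564), (-3, 708), (-2, 702), (-1, 703), (0, 705), (9, 455), (10, 448)]
2 0.06 [(-15, 506), (-14, 488), (-3, 637), (-2, 645), (-1, 651), (0, 649), (9, 405), (10, 394)]
2 0.022 [(-15, 597), (-14, 587), (-3, 740), (-2, 741), (-1, 743), (0, 740), (9, 543), (10, 542)]
2 -0.016 [(-15, 591), (-14, 588), (-3, 742), (-2, 736), (-1, 737), (0, 740), (9, 477), (10, 470)]
```

Emit:
apply_moves([
  {"grip": 0, "linear": [13, -55, 0], "turn": [0, 0, 0]},
  {"grip": 0, "linear": [26.3, -105, -20], "turn": [0, 0, 0]},
  {"grip": 0, "linear": [26.3, -110.6, -43], "turn": [0, 0, 0]},
  {"grip": 0, "linear": [26.3, -110.6, -43], "turn": [0, 0, 0]},
  {"grip": 0, "linear": [26.3, -110.6, -43], "turn": [0, 0, 0]},
])

```text
time: 7.2
tool_pos: [0.4992, 0.0457, 0.0904]
tool_rot: [-3.142, 0.002, -0.112]
contact_force: [0.5, 0.4, -0.2]
opening: 0.0001
```

Emit:
apply_moves([
  {"grip": 0, "linear": [-1, 3.1, -3], "turn": [0, 0, 0]},
  {"grip": 0, "linear": [-1, 3.1, -5], "turn": [0, 0, 0]},
  {"grip": 0, "linear": [-1, 3.1, -6.6], "turn": [0, 0, 0]},
  {"grip": 0, "linear": [-1, 3.1, -6.6], "turn": [0, 0, 0]},
])

```text
time: 7.6
tool_pos: [0.499, 0.0505, 0.0849]
tool_rot: [-3.141, -0.001, -0.108]
contact_force: [-1.5, 2.0, 5.1]
opening: 0.0003
```

Emit:
apply_moves([
  {"grip": 0, "linear": [1.5, -0.2, 0], "turn": [0, 0, 0]},
  {"grip": 0, "linear": [3, -0.3, 0], "turn": [0, 0, 0]},
  {"grip": 0, "linear": [4.5, -0.5, 0], "turn": [0, 0, 0]},
])

```text
time: 7.9
tool_pos: [0.502, 0.0501, 0.0846]
tool_rot: [-3.141, 0.003, -0.109]
contact_force: [-5.0, 2.9, 7.0]
opening: 0.0007
```

Emit:
apply_moves([
  {"grip": 0, "linear": [1.5, -0.2, 0], "turn": [0, 0, 0]},
  {"grip": 0, "linear": [3, -0.3, 0], "turn": [0, 0, 0]},
  {"grip": 0, "linear": [4.5, -0.5, 0], "turn": [0, 0, 0]},
])

```text
time: 8.2
tool_pos: [0.5083, 0.0494, 0.0852]
tool_rot: [-3.141, -0.002, -0.109]
contact_force: [-1.1, 2.8, 6.4]
opening: 0.0004
```

Emit:
apply_moves([
  {"grip": 0, "linear": [1.5, -0.2, 0], "turn": [0, 0, 0]},
  {"grip": 0, "linear": [3, -0.3, 0], "turn": [0, 0, 0]},
  {"grip": 0, "linear": [4.5, -0.5, 0], "turn": [0, 0, 0]},
  {"grip": 0, "linear": [5.2, -0.6, 0], "turn": [0, 0, 0]},
])

```text
time: 8.6
tool_pos: [0.5129, 0.0487, 0.0849]
tool_rot: [-3.141, -0.0, -0.109]
contact_force: [-2.0, 1.9, 6.4]
opening: 0.0003
```

Emit:
apply_moves([
  {"grip": 0, "linear": [0, 0, 8], "turn": [0, 0, 0]},
  {"grip": 0, "linear": [-7, 0.5, 8], "turn": [0, 0, 0]},
  {"grip": 0, "linear": [-15, 0.5, 8], "turn": [0, 0, 0]},
  {"grip": 0, "linear": [-15, 0.5, 6], "turn": [0, 0, 0]},
  {"grip": 0, "linear": [-15, 0.5, 6], "turn": [0, 0, 0]},
])

```text
time: 9.1
tool_pos: [0.4975, 0.0486, 0.09]
tool_rot: [3.141, 0.001, -0.109]
contact_force: [0.0, -0.1, -0.5]
opening: 0.0002
```

```bash
python3 -c "
from cell import *
o=observe();print(o['tool_pos'],o['contact_force'])"
```

```text
[0.49751206 0.04857264 0.08995972] [ 0.02999671 -0.09534996 -0.51245326]
```

Emit:
apply_moves([
  {"grip": 0, "linear": [0.5, 0, -3], "turn": [0, 0, 0]},
  {"grip": 0, "linear": [0.5, 0, -5], "turn": [0, 0, 0]},
  {"grip": 0, "linear": [0.5, 0, -6.2], "turn": [0, 0, 0]},
  {"grip": 0, "linear": [0.5, 0, -6.2], "turn": [0, 0, 0]},
])

```text
time: 9.5
tool_pos: [0.4989, 0.0485, 0.0843]
tool_rot: [3.142, -0.001, -0.109]
contact_force: [-1.3, -0.0, 6.7]
opening: 0.0006
```

Emit:
apply_moves([
  {"grip": 0, "linear": [1.5, -0.2, 0], "turn": [0, 0, 0]},
  {"grip": 0, "linear": [3, -0.3, 0], "turn": [0, 0, 0]},
  {"grip": 0, "linear": [4.5, -0.5, 0], "turn": [0, 0, 0]},
  {"grip": 0, "linear": [6, -0.6, 0], "turn": [0, 0, 0]},
  {"grip": 0, "linear": [7.5, -0.8, 0], "turn": [0, 0, 0]},
  {"grip": 0, "linear": [9, -1, 0], "turn": [0, 0, 0]},
])

```text
time: 10.1
tool_pos: [0.5083, 0.0475, 0.0848]
tool_rot: [-3.142, -0.002, -0.11]
contact_force: [-0.3, -0.2, 7.7]
opening: 0.0002
```

Emit:
apply_moves([
  {"grip": 0, "linear": [1.5, -0.2, 0], "turn": [0, 0, 0]},
  {"grip": 0, "linear": [3, -0.3, 0], "turn": [0, 0, 0]},
  {"grip": 0, "linear": [4.5, -0.5, 0], "turn": [0, 0, 0]},
  {"grip": 0, "linear": [5, -0.6, 0], "turn": [0, 0, 0]},
])

```text
time: 10.5
tool_pos: [0.5122, 0.047, 0.0844]
tool_rot: [-3.142, 0.001, -0.109]
contact_force: [-4.1, 0.6, 7.4]
opening: 0.0006
```

Emit:
apply_moves([
  {"grip": 0, "linear": [0, 0, 10], "turn": [0, 0, 0]},
  {"grip": 0, "linear": [-20, 45, 40], "turn": [0, 0, 0]},
  {"grip": 0, "linear": [-40, 90, 50], "turn": [0, 0, 0]},
  {"grip": 0, "linear": [-40, 120, 50], "turn": [0, 0, 0]},
  {"grip": 0, "linear": [-40, 120, 50], "turn": [0, 0, 0]},
])

```text
time: 11.0
tool_pos: [0.4722, 0.1706, 0.1352]
tool_rot: [-3.14, -0.002, -0.105]
contact_force: [0.7, 0.0, -0.5]
opening: 0.0003
```

```bash
sed -i 's/^t=.*/t=sys.argv[1]/; s/,("side".*)):/,):/' look.py; python3 look.py 3; python3 - <<'E'
import cv2
b=cv2.imread('pics/top3.png')[205:235,296:348]
b=cv2.convertScaleAbs(b,alpha=1.8)
cv2.imwrite('pics/top3z.png',cv2.resize(b,None,fx=15,fy=15,interpolation=cv2.INTER_CUBIC))
E
```

```text
(no output)
```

View pics/top3z.png

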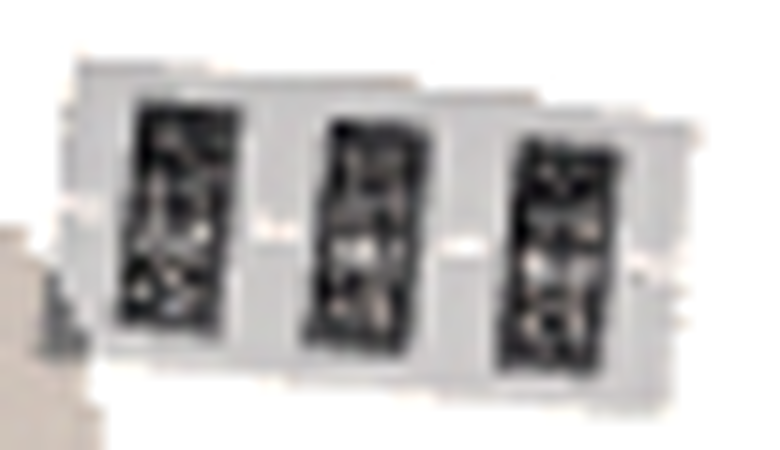

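```bash
cat > fit.py <<'E'
import sys;from h import *
import itertools
p=[.5183,-.0135,-.107];c,s=np.cos(p[2]),np.sin(p[2])
G={0:[],1:[4],2:[0,8],3:[0,4,8],4:[0,2,6,8],5:[0,2,4,6,8],6:[0,2,3,5,6,8],7:[0,2,3,4,5,6,8],8:[0,1,2,3,5,6,7,8],9:list(range(9))}
G2=dict(G);G2[2]=[2,6];G2[3]=[2,4,6]
G3=dict(G);G3[6]=[0,1,2,6,7,8];G3[7]=[0,1,2,4,6,7,8];G3[8]=[0,1,2,3,5,6,7,8]
G4=dict(G3);G4[2]=[2,6];G4[3]=[2,4,6]
R=.02;th=np.linspace(-1.15,1.15,231);v=np.linspace(-.008,.008,65)
TH,V=np.meshgrid(th,v,indexing='ij')
def tex(d,pu,pv,r,g):
    t=np.zeros_like(TH)
    for k in(-2,-1,0,1,2):
        for i in g[(d+k)%10]:
            a,b=i//3-1,i%3-1     # row 0 = rear, col 0 = left
            t+= ((R*(TH+k*.6283)+a*pu)**2+(V+b*pv)**2<r*r)
    return t   # TH>0 = rear;  dot at rear: a=-1 -> TH=+pu/R
def accum(uv,w,shape,o):
    ij=np.floor(uv-o+.5).astype(int);S=np.zeros(shape);N=np.zeros(shape)
    ok=(ij[...,0]>=0)&(ij[...,0]<shape[1])&(ij[...,1]>=0)&(ij[...,1]<shape[0])
    np.add.at(S,(ij[ok][:,1],ij[ok][:,0]),w[ok]);np.add.at(N,(ij[ok][:,1],ij[ok][:,0]),1)
    return np.where(N>0,S/np.maximum(N,1),0),N
def run(f,w,gs=(G,G2,G3,G4),digits=range(10),params=((.0033,.0045),(.0035,.0045),(.0009,.0013))):
    yl=(.06,.022,-.016)[w]
    im=cv2.imread(f"pics/top{f}.png").astype(float).mean(2)
    o=np.array([295,200]);I=im[200:240,295:350];res=[]
    for hc in(.010,.014):
     for dx,dy in itertools.product((-.003,-.0015,0,.0015),(-.0015,0,.0015)):
      lx=-.02+dx+R*np.sin(TH);ly=yl+dy+V;z=.075+hc-R*(1-np.cos(TH))
      P=np.c_[(p[0]+c*lx-s*ly).ravel(),(p[1]+s*lx+c*ly).ravel(),z.ravel()]
      uv=proj("top",P).reshape(*TH.shape,2)
      vis=(z>.0765)
      _,N=accum(uv,vis*1.,I.shape,o); T0,_=accum(uv,TH,I.shape,o);V0,_=accum(uv,np.abs(V),I.shape,o)
      gr,_=accum(uv,1.*(np.abs((np.abs(TH)%.6283)-.314)*R<.0008),I.shape,o)
      sp,_=accum(uv,np.exp(-((TH+.12)/.15)**2),I.shape,o)
      ins,_=accum(uv,1.*(vis),I.shape,o)
      m=(N>20)&(ins>.9)&(V0<.0066)&(np.abs(T0)<.85)
      B0=np.c_[np.ones(m.sum()),T0[m],T0[m]**2,gr[m],sp[m]]
      for gi,g in enumerate(gs):
       for pu in params[0]:
        for pv in params[1]:
         for r in params[2]:
          for d in digits:
           t,_=accum(uv,tex(d,pu,pv,r,g),I.shape,o)
           B=np.c_[B0,t[m]];y=I[m];co,*_=np.linalg.lstsq(B,y,rcond=None)
           e=y-B@co;r2=1-(e**2).sum()/((y-y.mean())**2).sum()
           if co[-1]>0 or d==0: res.append((r2,d,gi,pu,pv,r,dx,dy,hc,round(co[-1])))
    res.sort(reverse=True);best={}
    for q in res: best.setdefault(q[1],q)
    print(f,w,[(d,round(q[0],2)) for d,q in best.items()][:6],res[0])
if __name__=="__main__":
    for a in sys.argv[1:]:
        f,w=a.split(":");run(f,int(w))
E
time python3 fit.py 0:0
```

```text
0 0 [(1, np.float64(0.9)), (3, np.float64(0.71)), (9, np.float64(0.68)), (5, np.float64(0.67)), (7, np.float64(0.66)), (0, np.float64(0.64))] (np.float64(0.8994428140708597), 1, 2, 0.0045, 0.0045, 0.0013, 0, 0, 0.014, 123)
real	0m41.893s
user	0m42.395s
sys	0m0.076s
```

Digit 1 fits clearly (0.90 against 0.71), so I'll run the fit on the other wheels.

```bash
for a in 2:0 3:0 3:1 3:2 0:1 0:2; do python3 fit.py $a & done; wait
```

```text
this script no longer has the robot
this script no longer has the robot
this script no longer has the robot
this script no longer has the robot
this script no longer has the robot
3 1 [(6, np.float64(0.76)), (7, np.float64(0.75)), (8, np.float64(0.71)), (9, np.float64(0.68)), (5, np.float64(0.63)), (4, np.float64(0.63))] (np.float64(0.7649775545942434), 6, 3, 0.0033, 0.0045, 0.0009, 0, 0, 0.014, 115)Exception ignored in: <_io.TextIOWrapper mode='rw' encoding='UTF-8'>
Traceback (most recent call last):
BrokenPipeError: [Errno 32] Broken pipe
Exception ignored in: <_io.TextIOWrapper mode='rw' encoding='UTF-8'>
Traceback (most recent call last):
BrokenPipeError: [Errno 32] Broken pipe
Exception ignored in: <_io.TextIOWrapper mode='rw' encoding='UTF-8'>
Traceback (most recent call last):
BrokenPipeError: [Errno 32] Broken pipe
Exception ignored in: <_io.TextIOWrapper mode='rw' encoding='UTF-8'>
Traceback (most recent call last):
BrokenPipeError: [Errno 32] Broken pipe
Exception ignored in: <_io.TextIOWrapper mode='rw' encoding='UTF-8'>
Traceback (most recent call last):
BrokenPipeError: [Errno 32] Broken pipe
```

```bash
python3 - <<'E'
from cell import *
import pickle;pickle.dump({n:camera_params(n) for n in("top","side")},open("cams.pkl","wb"))
E
sed -e 's/^from cell import \*/import pickle;_C=pickle.load(open("cams.pkl","rb"));camera_params=lambda n:_C[n]/' h.py > hoff.py
sed -i 's/from h import/from hoff import/' fit.py
sed -i 's/params=.*):$/params=((.0037,.0043,.0048),(.0037,.0043,.0048),(.0011,))):/' fit.py
nproc; for a in 0:0 2:0 3:0 3:1 3:2 0:1 0:2; do python3 fit.py $a & done; wait
```

```text
4
3 2 [(4, np.float64(0.78)), (6, np.float64(0.69)), (2, np.float64(0.69)), (5, np.float64(0.62)), (3, np.float64(0.62)), (8, np.float64(0.6))] (np.float64(0.7768782388583636), 4, 2, 0.0037, 0.0048, 0.0011, 0.0015, 0, 0.01, 106)
0 1 [(7, np.float64(0.7)), (6, np.float64(0.69)), (9, np.float64(0.67)), (8, np.float64(0.67)), (5, np.float64(0.6)), (4, np.float64(0.59))] (np.float64(0.7028599359089638), 7, 3, 0.0037, 0.0043, 0.0011, 0, 0, 0.014, 71)
0 2 [(4, np.float64(0.78)), (6, np.float64(0.68)), (2, np.float64(0.68)), (5, np.float64(0.62)), (3, np.float64(0.62)), (8, np.float64(0.6))] (np.float64(0.7751992839895994), 4, 2, 0.0037, 0.0048, 0.0011, 0.0015, 0, 0.01, 104)
3 0 [(4, np.float64(0.69)), (6, np.float64(0.68)), (8, np.float64(0.66)), (2, np.float64(0.64)), (0, np.float64(0.57)), (5, np.float64(0.53))] (np.float64(0.6938821501403502), 4, 2, 0.0037, 0.0043, 0.0011, 0, 0, 0.014, 82)
2 0 [(2, np.float64(0.83)), (4, np.float64(0.64)), (3, np.float64(0.61)), (6, np.float64(0.58)), (8, np.float64(0.56)), (9, np.float64(0.56))] (np.float64(0.8297726520403915), 2, 2, 0.0037, 0.0043, 0.0011, 0, 0, 0.014, 130)
3 1 [(7, np.float64(0.71)), (6, np.float64(0.7)), (9, np.float64(0.68)), (8, np.float64(0.67)), (5, np.float64(0.6)), (4, np.float64(0.59))] (np.float64(0.708332891868572), 7, 3, 0.0048, 0.0043, 0.0011, -0.0015, 0, 0.014, 90)
0 0 [(1, np.float64(0.9)), (3, np.float64(0.71)), (9, np.float64(0.67)), (5, np.float64(0.67)), (7, np.float64(0.66)), (0, np.float64(0.64))] (np.float64(0.8999028723781373), 1, 2, 0.0043, 0.0048, 0.0011, 0, 0, 0.014, 166)
```

Emit:
apply_moves([
  {"grip": 0, "linear": [12, -50, 0], "turn": [0, 0, 0]},
  {"grip": 0, "linear": [24, -100, -10], "turn": [0, 0, 0]},
  {"grip": 0, "linear": [35.6, -145, -15], "turn": [0, 0, 0]},
  {"grip": 0, "linear": [35.6, -158, -38], "turn": [0, 0, 0]},
  {"grip": 0, "linear": [35.6, -158, -40], "turn": [0, 0, 0]},
  {"grip": 0, "linear": [35.6, -158, -40], "turn": [0, 0, 0]},
])

```text
time: 11.65
tool_pos: [0.5075, 0.0083, 0.0936]
tool_rot: [-3.141, 0.002, -0.111]
contact_force: [-0.9, 1.7, 0.6]
opening: 0.0004
```

Emit:
apply_moves([
  {"grip": 0, "linear": [0, 2, -1], "turn": [0, 0, 0]},
  {"grip": 0, "linear": [0, 2, -2], "turn": [0, 0, 0]},
  {"grip": 0, "linear": [0, 2, -2], "turn": [0, 0, 0]},
])

```text
time: 11.95
tool_pos: [0.5083, 0.0119, 0.0926]
tool_rot: [3.142, -0.001, -0.108]
contact_force: [0.4, -1.1, 0.3]
opening: 0.0004
```

Emit:
apply_moves([
  {"grip": 0, "linear": [0, 0, -1], "turn": [0, 0, 0]},
  {"grip": 0, "linear": [0, 0, -1], "turn": [0, 0, 0]},
])

```text
time: 12.15
tool_pos: [0.5081, 0.0113, 0.0912]
tool_rot: [3.142, -0.0, -0.109]
contact_force: [-1.0, 0.3, -0.4]
opening: 0.0007
```

Emit:
apply_moves([
  {"grip": 0, "linear": [0, 0, -1], "turn": [0, 0, 0]},
  {"grip": 0, "linear": [0, 0, -1], "turn": [0, 0, 0]},
])

```text
time: 12.35
tool_pos: [0.5081, 0.011, 0.09]
tool_rot: [3.142, 0.0, -0.109]
contact_force: [-0.3, 0.2, -0.1]
opening: 0.0002
```

Emit:
apply_moves([
  {"grip": 0, "linear": [0, 0, -1], "turn": [0, 0, 0]},
  {"grip": 0, "linear": [0, 0, -1], "turn": [0, 0, 0]},
])

```text
time: 12.55
tool_pos: [0.5081, 0.0109, 0.0889]
tool_rot: [3.142, 0.0, -0.11]
contact_force: [-0.3, -0.7, -0.3]
opening: 0.0004
```

Emit:
apply_moves([
  {"grip": 0, "linear": [0, 0, -1], "turn": [0, 0, 0]},
  {"grip": 0, "linear": [0, 0, -1], "turn": [0, 0, 0]},
])

```text
time: 12.75
tool_pos: [0.5081, 0.011, 0.0879]
tool_rot: [3.142, 0.0, -0.11]
contact_force: [0.2, 0.8, 0.9]
opening: 0.0002
```

Emit:
apply_moves([
  {"grip": 0, "linear": [0, 0, -1], "turn": [0, 0, 0]},
  {"grip": 0, "linear": [0, 0, -1], "turn": [0, 0, 0]},
])

```text
time: 12.95
tool_pos: [0.5082, 0.011, 0.0872]
tool_rot: [3.142, -0.0, -0.109]
contact_force: [0.3, -0.1, 2.4]
opening: 0.0005
```

Emit:
apply_moves([
  {"grip": 0, "linear": [0, 0, -1], "turn": [0, 0, 0]},
  {"grip": 0, "linear": [0, 0, -2.2], "turn": [0, 0, 0]},
  {"grip": 0, "linear": [0, 0, -2.2], "turn": [0, 0, 0]},
])

```text
time: 13.25
tool_pos: [0.5085, 0.0109, 0.0853]
tool_rot: [3.142, -0.001, -0.109]
contact_force: [-0.5, 0.2, 7.5]
opening: 0.0007
```

Emit:
apply_moves([
  {"grip": 0, "linear": [-1.5, 0.2, 0], "turn": [0, 0, 0]},
  {"grip": 0, "linear": [-3, 0.3, 0], "turn": [0, 0, 0]},
  {"grip": 0, "linear": [-4.5, 0.5, 0], "turn": [0, 0, 0]},
])

```text
time: 13.55
tool_pos: [0.5064, 0.0111, 0.0862]
tool_rot: [3.142, -0.007, -0.11]
contact_force: [5.1, -0.5, 6.2]
opening: 0.0004
```

Emit:
apply_moves([
  {"grip": 0, "linear": [-1.5, 0.2, 0], "turn": [0, 0, 0]},
  {"grip": 0, "linear": [-3, 0.3, 0], "turn": [0, 0, 0]},
  {"grip": 0, "linear": [-4.5, 0.5, 0], "turn": [0, 0, 0]},
])

```text
time: 13.85
tool_pos: [0.5018, 0.0116, 0.0862]
tool_rot: [3.141, -0.007, -0.11]
contact_force: [4.3, -0.0, 5.6]
opening: 0.0004
```

Emit:
apply_moves([
  {"grip": 0, "linear": [-1.5, 0.2, 0], "turn": [0, 0, 0]},
  {"grip": 0, "linear": [-3, 0.3, 0], "turn": [0, 0, 0]},
  {"grip": 0, "linear": [-4.5, 0.5, 0], "turn": [0, 0, 0]},
])

```text
time: 14.15
tool_pos: [0.497, 0.0121, 0.0861]
tool_rot: [3.141, -0.006, -0.11]
contact_force: [3.5, -0.6, 5.4]
opening: 0.0003
```

Emit:
apply_moves([
  {"grip": 0, "linear": [0, 0, 8], "turn": [0, 0, 0]},
  {"grip": 0, "linear": [7, -0.7, 8], "turn": [0, 0, 0]},
  {"grip": 0, "linear": [13, -2.4, 6], "turn": [0, 0, 0]},
  {"grip": 0, "linear": [13, -2.4, 2], "turn": [0, 0, 0]},
  {"grip": 0, "linear": [13, -2.4, 0], "turn": [0, 0, 0]},
  {"grip": 0, "linear": [13, -2.4, -0.2], "turn": [0, 0, 0]},
])

```text
time: 14.75
tool_pos: [0.5088, 0.0098, 0.085]
tool_rot: [3.141, -0.003, -0.11]
contact_force: [2.1, 0.4, 8.6]
opening: 0.0004
```

Emit:
apply_moves([
  {"grip": 0, "linear": [-1.5, 0.2, -0.6], "turn": [0, 0, 0]},
  {"grip": 0, "linear": [-3, 0.3, -1.2], "turn": [0, 0, 0]},
  {"grip": 0, "linear": [-4.5, 0.5, -1.5], "turn": [0, 0, 0]},
])

```text
time: 15.05
tool_pos: [0.5062, 0.0101, 0.0846]
tool_rot: [3.141, -0.008, -0.11]
contact_force: [3.5, 0.0, 9.6]
opening: 0.0003
```

Emit:
apply_moves([
  {"grip": 0, "linear": [-1.5, 0.2, 0], "turn": [0, 0, 0]},
  {"grip": 0, "linear": [-3, 0.3, 0], "turn": [0, 0, 0]},
  {"grip": 0, "linear": [-4.5, 0.5, 0], "turn": [0, 0, 0]},
])

```text
time: 15.35
tool_pos: [0.5001, 0.0108, 0.0843]
tool_rot: [3.141, -0.004, -0.109]
contact_force: [1.4, -1.7, 11.3]
opening: 0.0004
```

Emit:
apply_moves([
  {"grip": 0, "linear": [-1.5, 0.2, 0], "turn": [0, 0, 0]},
  {"grip": 0, "linear": [-3, 0.3, 0], "turn": [0, 0, 0]},
  {"grip": 0, "linear": [-4.5, 0.5, 0], "turn": [0, 0, 0]},
])

```text
time: 15.65
tool_pos: [0.4957, 0.0113, 0.0843]
tool_rot: [3.141, -0.004, -0.109]
contact_force: [4.0, -1.2, 10.1]
opening: 0.0005
```

Emit:
apply_moves([
  {"grip": 0, "linear": [0, 0, 8], "turn": [0, 0, 0]},
  {"grip": 0, "linear": [7, -0.7, 8], "turn": [0, 0, 0]},
  {"grip": 0, "linear": [12.5, -1.3, 7], "turn": [0, 0, 0]},
  {"grip": 0, "linear": [12.5, -1.3, 3], "turn": [0, 0, 0]},
  {"grip": 0, "linear": [12.5, -1.3, 1.5], "turn": [0, 0, 0]},
  {"grip": 0, "linear": [12.5, -1.3, 1.5], "turn": [0, 0, 0]},
])

```text
time: 16.25
tool_pos: [0.5081, 0.0101, 0.085]
tool_rot: [3.142, -0.003, -0.11]
contact_force: [2.4, -0.4, 9.0]
opening: 0.0001
```

Emit:
apply_moves([
  {"grip": 0, "linear": [-1.5, 0.2, -0.6], "turn": [0, 0, 0]},
  {"grip": 0, "linear": [-3, 0.3, -1.2], "turn": [0, 0, 0]},
  {"grip": 0, "linear": [-4.5, 0.5, -1.2], "turn": [0, 0, 0]},
  {"grip": 0, "linear": [-6, 0.6, -1.2], "turn": [0, 0, 0]},
  {"grip": 0, "linear": [-7.5, 0.8, -1.2], "turn": [0, 0, 0]},
])

```text
time: 16.75
tool_pos: [0.5006, 0.0109, 0.0844]
tool_rot: [3.142, -0.004, -0.11]
contact_force: [0.3, 0.1, 10.9]
opening: 0.0004
```

Emit:
apply_moves([
  {"grip": 0, "linear": [-1.5, 0.2, 0], "turn": [0, 0, 0]},
  {"grip": 0, "linear": [-3, 0.3, 0], "turn": [0, 0, 0]},
  {"grip": 0, "linear": [-4.5, 0.5, 0], "turn": [0, 0, 0]},
  {"grip": 0, "linear": [-5.5, 0.6, 0], "turn": [0, 0, 0]},
])

```text
time: 17.15
tool_pos: [0.4957, 0.0114, 0.0845]
tool_rot: [3.142, -0.005, -0.11]
contact_force: [2.8, 0.4, 9.7]
opening: 0.0006
```

Second click passed, by feel. I'll do one more the same way and then look.

Emit:
apply_moves([
  {"grip": 0, "linear": [0, 0, 8], "turn": [0, 0, 0]},
  {"grip": 0, "linear": [7, -0.7, 8], "turn": [0, 0, 0]},
  {"grip": 0, "linear": [12.8, -1.3, 7], "turn": [0, 0, 0]},
  {"grip": 0, "linear": [12.8, -1.3, 3], "turn": [0, 0, 0]},
  {"grip": 0, "linear": [12.8, -1.3, 1.3], "turn": [0, 0, 0]},
  {"grip": 0, "linear": [12.8, -1.3, 1.3], "turn": [0, 0, 0]},
])

```text
time: 17.75
tool_pos: [0.5075, 0.0102, 0.085]
tool_rot: [3.141, -0.002, -0.11]
contact_force: [2.0, -0.0, 8.1]
opening: 0.0006
```

Emit:
apply_moves([
  {"grip": 0, "linear": [-1.5, 0.2, -0.6], "turn": [0, 0, 0]},
  {"grip": 0, "linear": [-3, 0.3, -1.1], "turn": [0, 0, 0]},
  {"grip": 0, "linear": [-4.5, 0.5, -1.1], "turn": [0, 0, 0]},
  {"grip": 0, "linear": [-6, 0.6, -1.1], "turn": [0, 0, 0]},
  {"grip": 0, "linear": [-7.5, 0.8, -1.1], "turn": [0, 0, 0]},
])

```text
time: 18.25
tool_pos: [0.5006, 0.011, 0.0846]
tool_rot: [3.142, -0.004, -0.11]
contact_force: [0.8, 0.6, 10.4]
opening: 0.0005
```

Emit:
apply_moves([
  {"grip": 0, "linear": [-1.5, 0.2, 0], "turn": [0, 0, 0]},
  {"grip": 0, "linear": [-3, 0.3, 0], "turn": [0, 0, 0]},
  {"grip": 0, "linear": [-4.5, 0.5, 0], "turn": [0, 0, 0]},
  {"grip": 0, "linear": [-5.5, 0.6, 0], "turn": [0, 0, 0]},
])

```text
time: 18.65
tool_pos: [0.4946, 0.0116, 0.0844]
tool_rot: [3.142, -0.003, -0.109]
contact_force: [1.5, 0.2, 9.1]
opening: 0.0004
```

Emit:
apply_moves([
  {"grip": 0, "linear": [0, 0, 10], "turn": [0, 0, 0]},
  {"grip": 0, "linear": [-20, 45, 40], "turn": [0, 0, 0]},
  {"grip": 0, "linear": [-30, 95, 50], "turn": [0, 0, 0]},
  {"grip": 0, "linear": [-30, 140, 50], "turn": [0, 0, 0]},
  {"grip": 0, "linear": [-30, 160, 50], "turn": [0, 0, 0]},
  {"grip": 0, "linear": [-30, 160, 50], "turn": [0, 0, 0]},
])

```text
time: 19.25
tool_pos: [0.4625, 0.1745, 0.1335]
tool_rot: [-3.141, 0.001, -0.105]
contact_force: [-0.4, 0.2, 0.6]
opening: 0.0004
```

```bash
python3 look.py 4; (python3 fit.py 4:0 & python3 fit.py 4:1 & wait)
python3 - <<'E'
import cv2
b=cv2.imread('pics/top4.png')[205:235,296:348]
b=cv2.convertScaleAbs(b,alpha=1.8)
cv2.imwrite('pics/top4z.png',cv2.resize(b,None,fx=15,fy=15,interpolation=cv2.INTER_CUBIC))
E
```

```text
4 1 [(3, np.float64(0.62)), (5, np.float64(0.57)), (7, np.float64(0.57)), (1, np.float64(0.55)), (0, np.float64(0.46)), (9, np.float64(0.44))] (np.float64(0.6208416842135915), 3, 2, 0.0037, 0.0048, 0.0011, 0, 0, 0.01, 87)
4 0 [(4, np.float64(0.71)), (6, np.float64(0.7)), (8, np.float64(0.67)), (2, np.float64(0.65)), (0, np.float64(0.57)), (5, np.float64(0.54))] (np.float64(0.7127496456400436), 4, 2, 0.0037, 0.0043, 0.0011, 0, 0, 0.014, 84)
```

View pics/top4z.png

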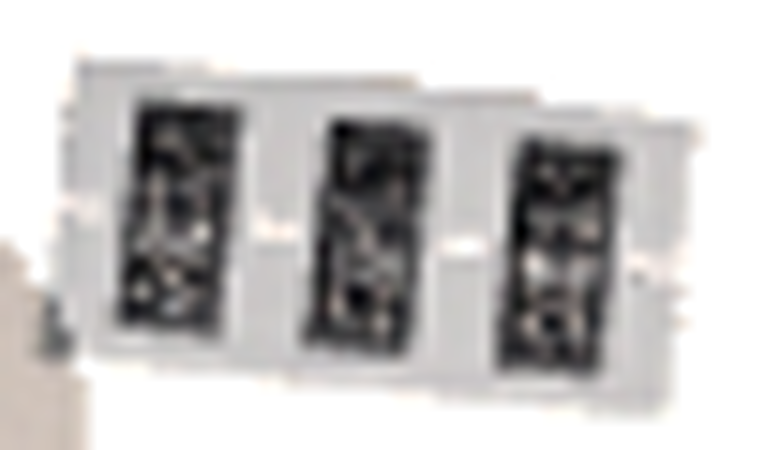

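Emit:
apply_moves([
  {"grip": 0, "linear": [15, -50, 0], "turn": [0, 0, 0]},
  {"grip": 0, "linear": [30, -100, -10], "turn": [0, 0, 0]},
  {"grip": 0, "linear": [45, -145, -15], "turn": [0, 0, 0]},
  {"grip": 0, "linear": [45, -163, -38], "turn": [0, 0, 0]},
  {"grip": 0, "linear": [45, -163, -42], "turn": [0, 0, 0]},
  {"grip": 0, "linear": [45, -163, -42], "turn": [0, 0, 0]},
  {"grip": 0, "linear": [45, -163, -42], "turn": [0, 0, 0]},
])

```text
time: 20.0
tool_pos: [0.5082, 0.0091, 0.092]
tool_rot: [-3.141, 0.0, -0.109]
contact_force: [0.1, -0.2, 0.1]
opening: 0.0002
```

Emit:
apply_moves([
  {"grip": 0, "linear": [0, 1, -4], "turn": [0, 0, 0]},
  {"grip": 0, "linear": [0, 1, -6], "turn": [0, 0, 0]},
  {"grip": 0, "linear": [0, 1, -7.2], "turn": [0, 0, 0]},
  {"grip": 0, "linear": [0, 1, -7.4], "turn": [0, 0, 0]},
  {"grip": 0, "linear": [0, 1, -7.4], "turn": [0, 0, 0]},
])

```text
time: 20.5
tool_pos: [0.5098, 0.0105, 0.0854]
tool_rot: [-3.141, -0.004, -0.109]
contact_force: [2.4, 2.3, 6.1]
opening: 0.0006
```

Emit:
apply_moves([
  {"grip": 0, "linear": [-1.5, 0.2, -0.6], "turn": [0, 0, 0]},
  {"grip": 0, "linear": [-3, 0.3, -1.2], "turn": [0, 0, 0]},
  {"grip": 0, "linear": [-4.5, 0.5, -1.3], "turn": [0, 0, 0]},
  {"grip": 0, "linear": [-6, 0.6, -1.3], "turn": [0, 0, 0]},
  {"grip": 0, "linear": [-7.5, 0.8, -1.3], "turn": [0, 0, 0]},
])

```text
time: 21.0
tool_pos: [0.5032, 0.0112, 0.0848]
tool_rot: [-3.141, -0.006, -0.109]
contact_force: [0.1, 1.9, 9.3]
opening: 0.0002
```

Emit:
apply_moves([
  {"grip": 0, "linear": [-1.5, 0.2, 0], "turn": [0, 0, 0]},
  {"grip": 0, "linear": [-3, 0.3, 0], "turn": [0, 0, 0]},
  {"grip": 0, "linear": [-4.5, 0.5, 0], "turn": [0, 0, 0]},
  {"grip": 0, "linear": [-5.5, 0.6, 0], "turn": [0, 0, 0]},
])

```text
time: 21.4
tool_pos: [0.497, 0.0118, 0.0846]
tool_rot: [-3.141, -0.005, -0.109]
contact_force: [1.6, 2.5, 9.7]
opening: 0.0007
```

Emit:
apply_moves([
  {"grip": 0, "linear": [0, 0, 13], "turn": [0, 0, 0]},
  {"grip": 0, "linear": [-3, -18, 13], "turn": [0, 0, 0]},
  {"grip": 0, "linear": [-6, -38, 12], "turn": [0, 0, 0]},
  {"grip": 0, "linear": [-6, -38, 9], "turn": [0, 0, 0]},
  {"grip": 0, "linear": [-6, -38, 9], "turn": [0, 0, 0]},
])

```text
time: 21.9
tool_pos: [0.4891, -0.0264, 0.0916]
tool_rot: [-3.141, 0.001, -0.11]
contact_force: [-0.3, -0.2, 0.5]
opening: 0.0006
```

Emit:
apply_moves([
  {"grip": 0, "linear": [0, 0, -1], "turn": [0, 0, 0]},
  {"grip": 0, "linear": [0, 0, -1], "turn": [0, 0, 0]},
])

```text
time: 22.1
tool_pos: [0.4894, -0.0261, 0.0908]
tool_rot: [-3.141, 0.0, -0.109]
contact_force: [0.0, 0.6, -0.3]
opening: 0.0005
```

Emit:
apply_moves([
  {"grip": 0, "linear": [0, 0, -1], "turn": [0, 0, 0]},
  {"grip": 0, "linear": [0, 0, -1], "turn": [0, 0, 0]},
])

```text
time: 22.3
tool_pos: [0.4894, -0.0265, 0.0898]
tool_rot: [-3.142, 0.0, -0.109]
contact_force: [-0.3, 0.8, -0.5]
opening: 0.0003
```

Emit:
apply_moves([
  {"grip": 0, "linear": [0, 0, -1], "turn": [0, 0, 0]},
  {"grip": 0, "linear": [0, 0, -1], "turn": [0, 0, 0]},
])

```text
time: 22.5
tool_pos: [0.4893, -0.0266, 0.089]
tool_rot: [-3.141, 0.0, -0.109]
contact_force: [-0.8, 0.9, 1.5]
opening: 0.0004
```

Emit:
apply_moves([
  {"grip": 0, "linear": [0, 0, -1], "turn": [0, 0, 0]},
  {"grip": 0, "linear": [0, 0, -1], "turn": [0, 0, 0]},
])

```text
time: 22.7
tool_pos: [0.4893, -0.0267, 0.0881]
tool_rot: [-3.141, 0.0, -0.11]
contact_force: [-0.7, 1.4, 3.5]
opening: 0.0001
```

Emit:
apply_moves([
  {"grip": 0, "linear": [0, 0, -0.8], "turn": [0, 0, 0]},
  {"grip": 0, "linear": [0, 0, -0.8], "turn": [0, 0, 0]},
])

```text
time: 22.9
tool_pos: [0.4893, -0.0267, 0.0873]
tool_rot: [-3.141, -0.0, -0.11]
contact_force: [-2.6, 1.9, 5.1]
opening: 0.0006
```

Emit:
apply_moves([
  {"grip": 0, "linear": [0, 0, -0.5], "turn": [0, 0, 0]},
  {"grip": 0, "linear": [1.5, -0.2, -0.5], "turn": [0, 0, 0]},
  {"grip": 0, "linear": [3, -0.3, -0.5], "turn": [0, 0, 0]},
  {"grip": 0, "linear": [4.5, -0.5, -0.5], "turn": [0, 0, 0]},
])

```text
time: 23.3
tool_pos: [0.4932, -0.0271, 0.087]
tool_rot: [-3.141, 0.001, -0.109]
contact_force: [-2.7, 2.4, 9.0]
opening: 0.0002
```

Emit:
apply_moves([
  {"grip": 0, "linear": [1.5, -0.2, 0], "turn": [0, 0, 0]},
  {"grip": 0, "linear": [3, -0.3, 0], "turn": [0, 0, 0]},
  {"grip": 0, "linear": [4.5, -0.5, 0], "turn": [0, 0, 0]},
])

```text
time: 23.6
tool_pos: [0.4997, -0.0279, 0.0876]
tool_rot: [3.142, -0.003, -0.11]
contact_force: [0.1, 2.4, 7.5]
opening: 0.0003
```

Emit:
apply_moves([
  {"grip": 0, "linear": [1.5, -0.2, 0], "turn": [0, 0, 0]},
  {"grip": 0, "linear": [3, -0.3, 0], "turn": [0, 0, 0]},
  {"grip": 0, "linear": [4.5, -0.5, 0], "turn": [0, 0, 0]},
])

```text
time: 23.9
tool_pos: [0.5027, -0.0283, 0.0872]
tool_rot: [-3.142, 0.0, -0.109]
contact_force: [-3.0, 1.1, 9.8]
opening: 0.0003
```

Emit:
apply_moves([
  {"grip": 0, "linear": [0, 0, 8], "turn": [0, 0, 0]},
  {"grip": 0, "linear": [-7, 0.8, 8], "turn": [0, 0, 0]},
  {"grip": 0, "linear": [-13, 1.4, 7], "turn": [0, 0, 0]},
  {"grip": 0, "linear": [-13, 1.4, 3], "turn": [0, 0, 0]},
  {"grip": 0, "linear": [-13, 1.4, 0.5], "turn": [0, 0, 0]},
  {"grip": 0, "linear": [-13, 1.4, 0.2], "turn": [0, 0, 0]},
])

```text
time: 24.5
tool_pos: [0.489, -0.0268, 0.0865]
tool_rot: [-3.142, 0.002, -0.109]
contact_force: [-4.4, 0.7, 8.7]
opening: 0.0006
```

Emit:
apply_moves([
  {"grip": 0, "linear": [1.5, -0.2, 0], "turn": [0, 0, 0]},
  {"grip": 0, "linear": [3, -0.3, 0], "turn": [0, 0, 0]},
  {"grip": 0, "linear": [4.5, -0.5, 0], "turn": [0, 0, 0]},
  {"grip": 0, "linear": [6, -0.6, 0], "turn": [0, 0, 0]},
  {"grip": 0, "linear": [7.5, -0.8, 0], "turn": [0, 0, 0]},
  {"grip": 0, "linear": [9, -1, 0], "turn": [0, 0, 0]},
])

```text
time: 25.1
tool_pos: [0.5001, -0.0281, 0.0876]
tool_rot: [3.141, -0.003, -0.109]
contact_force: [-2.0, 1.1, 8.5]
opening: 0.0006
```

Emit:
apply_moves([
  {"grip": 0, "linear": [1.5, -0.2, 0], "turn": [0, 0, 0]},
  {"grip": 0, "linear": [3, -0.3, 0], "turn": [0, 0, 0]},
  {"grip": 0, "linear": [4, -0.4, 0], "turn": [0, 0, 0]},
])

```text
time: 25.4
tool_pos: [0.5032, -0.0284, 0.0873]
tool_rot: [3.141, -0.001, -0.109]
contact_force: [-1.8, 0.5, 8.1]
opening: 0.0003
```

Emit:
apply_moves([
  {"grip": 0, "linear": [0, 0, 8], "turn": [0, 0, 0]},
  {"grip": 0, "linear": [-7, 0.8, 8], "turn": [0, 0, 0]},
  {"grip": 0, "linear": [-13, 1.4, 7], "turn": [0, 0, 0]},
  {"grip": 0, "linear": [-13, 1.4, 3], "turn": [0, 0, 0]},
  {"grip": 0, "linear": [-13, 1.4, 0.5], "turn": [0, 0, 0]},
  {"grip": 0, "linear": [-13, 1.4, 0.2], "turn": [0, 0, 0]},
])

```text
time: 26.0
tool_pos: [0.4892, -0.0268, 0.0868]
tool_rot: [-3.141, 0.002, -0.109]
contact_force: [-3.8, 0.7, 7.3]
opening: 0.0003
```

Emit:
apply_moves([
  {"grip": 0, "linear": [1.5, -0.2, 0], "turn": [0, 0, 0]},
  {"grip": 0, "linear": [3, -0.3, 0], "turn": [0, 0, 0]},
  {"grip": 0, "linear": [4.5, -0.5, 0], "turn": [0, 0, 0]},
  {"grip": 0, "linear": [6, -0.6, 0], "turn": [0, 0, 0]},
  {"grip": 0, "linear": [7.5, -0.8, 0], "turn": [0, 0, 0]},
  {"grip": 0, "linear": [9, -1, 0], "turn": [0, 0, 0]},
])

```text
time: 26.6
tool_pos: [0.4992, -0.0279, 0.0875]
tool_rot: [-3.142, -0.0, -0.109]
contact_force: [-3.8, 1.3, 8.7]
opening: 0.0001
```

Emit:
apply_moves([
  {"grip": 0, "linear": [1.5, -0.2, 0], "turn": [0, 0, 0]},
  {"grip": 0, "linear": [3, -0.3, 0], "turn": [0, 0, 0]},
  {"grip": 0, "linear": [4, -0.4, 0], "turn": [0, 0, 0]},
])

```text
time: 26.9
tool_pos: [0.5032, -0.0284, 0.0874]
tool_rot: [3.142, -0.001, -0.109]
contact_force: [-2.2, 0.6, 7.6]
opening: 0.0001
```

Emit:
apply_moves([
  {"grip": 0, "linear": [0, 0, 13], "turn": [0, 0, 0]},
  {"grip": 0, "linear": [-20, -40, 40], "turn": [0, 0, 0]},
  {"grip": 0, "linear": [-40, -85, 50], "turn": [0, 0, 0]},
  {"grip": 0, "linear": [-60, -120, 50], "turn": [0, 0, 0]},
  {"grip": 0, "linear": [-60, -120, 50], "turn": [0, 0, 0]},
])

```text
time: 27.4
tool_pos: [0.4414, -0.1521, 0.1371]
tool_rot: [3.14, -0.0, -0.114]
contact_force: [-0.2, 0.5, 0.2]
opening: 0.0008
```

```bash
python3 look.py 5; (python3 fit.py 5:0 & python3 fit.py 5:1 & python3 fit.py 5:2& wait)
python3 - <<'E'
import cv2
b=cv2.imread('pics/top5.png')[205:235,296:348]
b=cv2.convertScaleAbs(b,alpha=1.8)
cv2.imwrite('pics/top5z.png',cv2.resize(b,None,fx=15,fy=15,interpolation=cv2.INTER_CUBIC))
E
```

```text
5 1 [(2, np.float64(0.66)), (4, np.float64(0.49)), (8, np.float64(0.42)), (6, np.float64(0.4)), (3, np.float64(0.4)), (1, np.float64(0.34))] (np.float64(0.6645963223000446), 2, 2, 0.0037, 0.0043, 0.0011, 0.0015, 0, 0.01, 64)
5 0 [(6, np.float64(0.61)), (4, np.float64(0.6)), (8, np.float64(0.53)), (2, np.float64(0.51)), (9, np.float64(0.39)), (5, np.float64(0.38))] (np.float64(0.6124910210170668), 6, 1, 0.0037, 0.0043, 0.0011, 0, 0, 0.014, 53)
5 2 [(7, np.float64(0.66)), (8, np.float64(0.59)), (9, np.float64(0.44)), (6, np.float64(0.36)), (5, np.float64(0.28)), (3, np.float64(0.25))] (np.float64(0.6599075979174795), 7, 3, 0.0043, 0.0048, 0.0011, 0.0015, 0, 0.01, 95)
```

View pics/top5z.png

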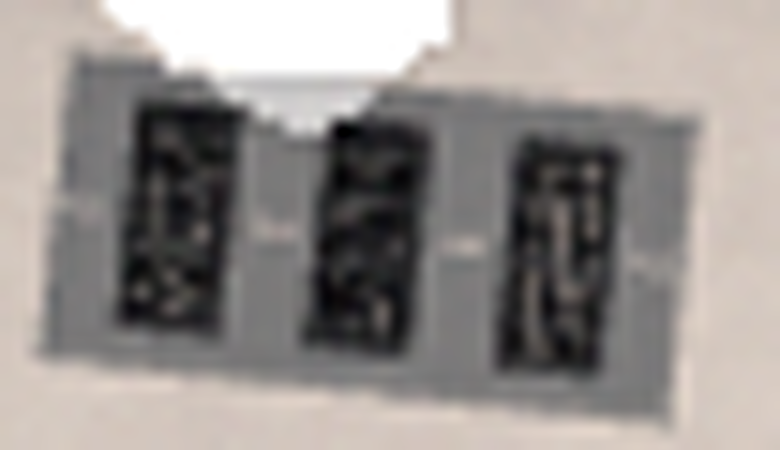

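Emit:
apply_moves([
  {"grip": 0, "linear": [0, 50, 10], "turn": [0, 0, 0]},
  {"grip": 0, "linear": [0, 100, 10], "turn": [0, 0, 0]},
  {"grip": 0, "linear": [0, 150, 10], "turn": [0, 0, 0]},
  {"grip": 0, "linear": [0, 200, 10], "turn": [0, 0, 0]},
  {"grip": 0, "linear": [0, 250, 10], "turn": [0, 0, 0]},
  {"grip": 0, "linear": [0, 300, 10], "turn": [0, 0, 0]},
  {"grip": 0, "linear": [0, 335, 10], "turn": [0, 0, 0]},
  {"grip": 0, "linear": [0, 335, 10], "turn": [0, 0, 0]},
])

```text
time: 28.25
tool_pos: [0.4421, 0.1918, 0.1465]
tool_rot: [-3.14, 0.0, -0.103]
contact_force: [1.0, -0.1, 0.4]
opening: 0.0008
```

```bash
python3 look.py 6; sed -i 's/gs=(G,G2,G3,G4)/gs=(G3,G4)/; s/(.0011,)))/(.0009,.0011,.0014)))/' fit.py; (python3 fit.py 6:0 & python3 fit.py 6:1 & python3 fit.py 6:2& python3 fit.py 0:2& wait)
python3 - <<'E'
import cv2
b=cv2.imread('pics/top6.png')[205:235,296:348]
b=cv2.convertScaleAbs(b,alpha=1.8)
cv2.imwrite('pics/top6z.png',cv2.resize(b,None,fx=15,fy=15,interpolation=cv2.INTER_CUBIC))
E
```

```text
6 1 [(2, np.float64(0.77)), (4, np.float64(0.66)), (6, np.float64(0.62)), (3, np.float64(0.58)), (1, np.float64(0.57)), (8, np.float64(0.56))] (np.float64(0.7680530078241797), 2, 0, 0.0037, 0.0043, 0.0009, 0, 0, 0.014, 143)
0 2 [(4, np.float64(0.8)), (2, np.float64(0.7)), (3, np.float64(0.62)), (6, np.float64(0.61)), (8, np.float64(0.6)), (9, np.float64(0.6))] (np.float64(0.7975856352979914), 4, 0, 0.0037, 0.0048, 0.0014, 0.0015, 0, 0.01, 76)
6 0 [(4, np.float64(0.7)), (8, np.float64(0.67)), (2, np.float64(0.65)), (6, np.float64(0.63)), (0, np.float64(0.58)), (5, np.float64(0.55))] (np.float64(0.704404789912306), 4, 0, 0.0037, 0.0043, 0.0009, 0, 0, 0.014, 118)
6 2 [(7, np.float64(0.72)), (8, np.float64(0.67)), (9, np.float64(0.59)), (6, np.float64(0.51)), (1, np.float64(0.42)), (2, np.float64(0.4))] (np.float64(0.7209255765623415), 7, 1, 0.0048, 0.0048, 0.0011, -0.003, 0, 0.014, 127)
```

View pics/top6z.png

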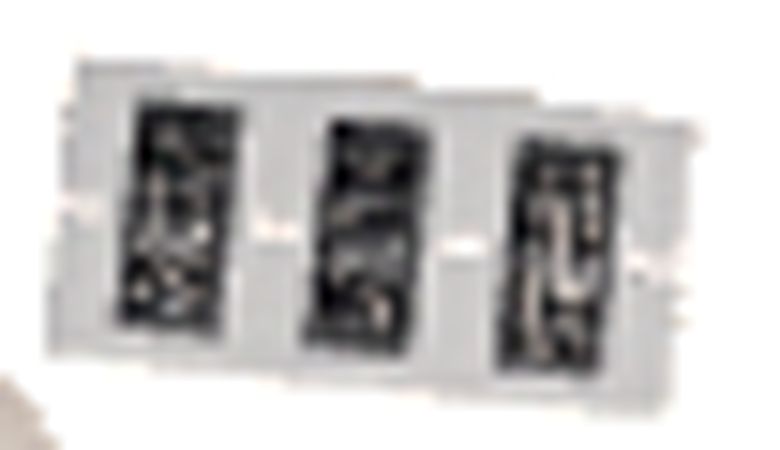

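View pics/top6.png

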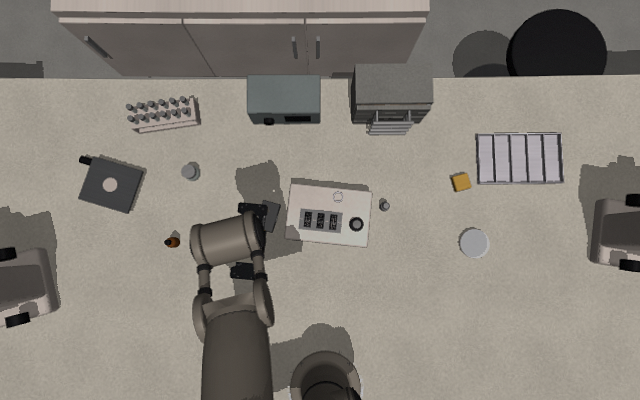

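```bash
cat > fit2.py <<'E'
import sys
from fit import *
from scipy.optimize import differential_evolution as DE
def obj(q,w,d,g,I,full=False):
    dx,dy,hc,pu,pv,r,st=q
    yl=(.06,.022,-.016)[w];o=np.array([295,200])
    lx=-.02+dx+R*np.sin(TH);ly=yl+dy+V;z=.075+hc-R*(1-np.cos(TH))
    uv=proj("top",np.c_[(p[0]+c*lx-s*ly).ravel(),(p[1]+s*lx+c*ly).ravel(),z.ravel()]).reshape(*TH.shape,2)
    ij=np.floor(uv-o+.5).astype(int);ix=(ij[...,1]*I.shape[1]+ij[...,0]).ravel()
    N=np.bincount(ix,minlength=I.size)
    A=lambda t:np.bincount(ix,t.ravel()*1.,minlength=I.size)/np.maximum(N,1)
    T0=A(TH);m=(N>20)&(A(np.abs(V))<.0066)&(np.abs(T0)<.85)
    B=np.c_[np.ones(m.sum()),T0[m],T0[m]**2,A(np.abs((np.abs(TH)%.6283)-.314)*R<.0008)[m],A(np.exp(-((TH-st)/.15)**2))[m],A(tex(d,pu,pv,r,g))[m]]
    y=I.ravel()[m];co,*_=np.linalg.lstsq(B,y,rcond=None)
    if co[-1]<0:return 1
    e=y-B@co;return (e**2).sum()/((y-y.mean())**2).sum()
b=[(-.003,.003),(-.002,.002),(.0075,.0165),(.0033,.005),(.0036,.0055),(.0008,.0015),(-.25,.1)]
f,w,ds=sys.argv[1:];w=int(w)
I=cv2.imread(f"pics/top{f}.png").astype(float).mean(2)[200:240,295:350]
for d in map(int,ds):
    best=min(((lambda r:(r.fun,gi,r.x))(DE(obj,b,args=(w,d,g,I),maxiter=12,popsize=6,seed=1,polish=False)) for gi,g in enumerate((G3,G))),key=lambda t:t[0])
    print(f,w,d,round(1-best[0],3),best[1],best[2].round(4),flush=True)
E
export OMP_NUM_THREADS=1; (timeout 550 python3 fit2.py 6 2 678 & timeout 550 python3 fit2.py 6 0 3456 & timeout 550 python3 fit2.py 6 1 123 & wait)
```

```text
6 1 1 0.553 0 [ 0.0017  0.0002  0.0076  0.0049  0.0045  0.001  -0.1821]
6 0 3 0.582 0 [ 0.0005 -0.0002  0.013   0.0033  0.0041  0.001  -0.1786]
6 2 6 0.552 0 [-0.0028 -0.0001  0.0097  0.0043  0.0048  0.001  -0.0624]
6 1 2 0.799 0 [-0.0002  0.      0.0156  0.0033  0.0048  0.0012 -0.1328]
6 0 4 0.773 0 [ 0.0008  0.      0.0095  0.0034  0.0044  0.0012 -0.1099]
6 2 7 0.713 0 [ 1.600e-03 -2.000e-04  9.300e-03  4.200e-03  4.800e-03  1.300e-03
 -2.009e-01]
6 1 3 0.625 0 [ 1.600e-03  1.000e-04  8.800e-03  3.600e-03  4.800e-03  1.000e-03
 -1.858e-01]
6 0 5 0.606 0 [ 1.300e-03 -2.000e-04  8.200e-03  3.300e-03  4.400e-03  1.400e-03
 -2.421e-01]
6 2 8 0.688 0 [-0.0028 -0.0002  0.0085  0.004   0.0047  0.001  -0.129 ]
6 0 6 0.743 1 [ 0.0005 -0.      0.0136  0.0035  0.0041  0.0012 -0.1796]
```

```bash
export OMP_NUM_THREADS=1; cat > fit3.py <<'E'
import sys
src=open('fit2.py').read().split("b=[(")[0];exec(src)
# several layouts for 6,7,8 (rows = rear..front, cols=left..right)
b=[(-.001,.0015),(-.0007,.0007),(.0085,.0155),(.0032,.0038),(.0042,.0049),(.0009,.0014),(-.25,-.05)]
f,w,ds=sys.argv[1:];w=int(w)
I=cv2.imread(f"pics/top{f}.png").astype(float).mean(2)[200:240,295:350]
rows={6:[0,1,2,6,7,8],7:[0,1,2,4,6,7,8],8:[0,1,2,3,5,6,7,8]}
cols={6:[0,2,3,5,6,8],7:[0,2,3,4,5,6,8],8:[0,2,3,5,6,8,1,7]}
mixA={6:rows[6],7:[0,1,2,4,6,7,8],8:[0,1,2,3,5,6,7,8]}
for nm,o in(("rows",rows),("cols",cols)):
    g=dict(G);g.update(o)
    for d in map(int,ds):
        r=DE(obj,b,args=(w,d,g,I),maxiter=10,popsize=6,seed=2,polish=False)
        print(f,w,nm,d,round(1-r.fun,3),r.x.round(4),flush=True)
E
(timeout 560 python3 fit3.py 6 2 678 & timeout 560 python3 fit3.py 3 1 567 & timeout 560 python3 fit3.py 5 2 678 & wait)
```

```text
3 1 rows 5 0.628 [ 1.000e-04  1.000e-04  1.250e-02  3.200e-03  4.500e-03  1.300e-03
 -1.297e-01]
5 2 rows 6 0.303 [ 0.0008 -0.0003  0.0097  0.0035  0.0047  0.0009 -0.0536]
6 2 rows 6 0.409 [ 0.0009 -0.0003  0.0104  0.0037  0.0048  0.001  -0.087 ]
3 1 rows 6 0.788 [ 0.0002  0.0001  0.0128  0.0032  0.0045  0.0012 -0.0945]
5 2 rows 7 0.652 [ 0.0014 -0.0002  0.0153  0.0038  0.0048  0.0013 -0.0748]
6 2 rows 7 0.695 [ 0.0014 -0.0003  0.0127  0.0038  0.0048  0.0011 -0.2336]
3 1 rows 7 0.764 [-2.000e-04 -1.000e-04  1.380e-02  3.300e-03  4.400e-03  1.200e-03
 -1.033e-01]
5 2 rows 8 0.403 [ 1.000e-04 -1.000e-04  1.480e-02  3.200e-03  4.800e-03  1.200e-03
 -1.555e-01]
3 1 cols 5 0.613 [ 0.0003 -0.      0.0092  0.0033  0.0045  0.001  -0.1354]
5 2 cols 6 0.146 [ 0.0002  0.0001  0.0147  0.0035  0.0049  0.0009 -0.0979]
6 2 rows 8 0.451 [ 0.001  -0.0003  0.0092  0.0036  0.0048  0.001  -0.1698]
3 1 cols 6 0.575 [ 0.0002 -0.      0.0097  0.0032  0.0045  0.0009 -0.1371]
5 2 cols 7 0.319 [ 0.0003 -0.0002  0.014   0.0038  0.0049  0.001  -0.0947]
6 2 cols 6 0.298 [-1.000e-04 -3.000e-04  1.510e-02  3.600e-03  4.800e-03  1.000e-03
 -1.505e-01]
3 1 cols 7 0.588 [-0.0004  0.      0.0124  0.0034  0.0045  0.001  -0.1177]
5 2 cols 8 0.403 [ 0.0003 -0.      0.0132  0.0033  0.0048  0.0009 -0.0633]
6 2 cols 7 0.458 [ 0.0007 -0.0003  0.0108  0.0038  0.0049  0.0009 -0.164 ]
6 2 cols 8 0.511 [ 2.000e-04 -1.000e-04  1.390e-02  3.600e-03  4.800e-03  1.000e-03
 -1.088e-01]
```

Emit:
apply_moves([
  {"grip": 0, "linear": [8, -48, 0], "turn": [0, 0, 0]},
  {"grip": 0, "linear": [16, -96, 0], "turn": [0, 0, 0]},
  {"grip": 0, "linear": [24, -144, 0], "turn": [0, 0, 0]},
  {"grip": 0, "linear": [32, -192, 0], "turn": [0, 0, 0]},
  {"grip": 0, "linear": [40, -240, 0], "turn": [0, 0, 0]},
  {"grip": 0, "linear": [47, -288, -5], "turn": [0, 0, 0]},
  {"grip": 0, "linear": [47, -288, -42], "turn": [0, 0, 0]},
  {"grip": 0, "linear": [47, -288, -45], "turn": [0, 0, 0]},
  {"grip": 0, "linear": [47, -288, -45], "turn": [0, 0, 0]},
])

```text
time: 29.2
tool_pos: [0.4888, -0.1009, 0.1014]
tool_rot: [-3.141, 0.003, -0.11]
contact_force: [-0.3, 0.3, -0.1]
opening: 0.0002
```

Emit:
apply_moves([
  {"grip": 0, "linear": [0.5, 4.7, 0], "turn": [0, 0, 0]},
  {"grip": 0, "linear": [0.5, 4.7, -3], "turn": [0, 0, 0]},
  {"grip": 0, "linear": [0.5, 4.7, -6], "turn": [0, 0, 0]},
  {"grip": 0, "linear": [0.5, 4.7, -6], "turn": [0, 0, 0]},
])

```text
time: 29.6
tool_pos: [0.4908, -0.096, 0.0964]
tool_rot: [-3.142, -0.001, -0.108]
contact_force: [0.1, 1.5, 1.6]
opening: 0.0007
```

Emit:
apply_moves([
  {"grip": 0, "linear": [0, 0, -2], "turn": [0, 0, 0]},
  {"grip": 0, "linear": [0, 0, -4], "turn": [0, 0, 0]},
  {"grip": 0, "linear": [0, 0, -4], "turn": [0, 0, 0]},
])

```text
time: 29.9
tool_pos: [0.4908, -0.0964, 0.0922]
tool_rot: [-3.141, -0.001, -0.11]
contact_force: [0.7, 2.3, 4.4]
opening: 0.0006
```

Emit:
apply_moves([
  {"grip": 0, "linear": [0, 0, -1.5], "turn": [0, 0, 0]},
  {"grip": 0, "linear": [0, 0, -3], "turn": [0, 0, 0]},
  {"grip": 0, "linear": [0, 0, -3], "turn": [0, 0, 0]},
])

```text
time: 30.2
tool_pos: [0.4908, -0.0965, 0.0909]
tool_rot: [3.141, -0.002, -0.109]
contact_force: [-4.0, 4.6, 19.9]
opening: 0.0
```

Emit:
apply_moves([
  {"grip": 0, "linear": [0, 0, 1], "turn": [0, 0, 0]},
  {"grip": 0, "linear": [0, 0, 1], "turn": [0, 0, 0]},
])

```text
time: 30.4
tool_pos: [0.4908, -0.0965, 0.0911]
tool_rot: [-3.142, -0.002, -0.11]
contact_force: [-2.0, 3.6, 12.2]
opening: 0.0004
```

Emit:
apply_moves([
  {"grip": 0, "linear": [0, 0, 1], "turn": [0, 0, 0]},
  {"grip": 0, "linear": [0, 0, 1], "turn": [0, 0, 0]},
])

```text
time: 30.6
tool_pos: [0.4908, -0.0965, 0.0915]
tool_rot: [-3.141, -0.001, -0.11]
contact_force: [1.4, 4.0, 4.5]
opening: 0.0005
```

Emit:
apply_moves([
  {"grip": 0, "linear": [0, 0, 1], "turn": [0, 0, 0]},
  {"grip": 0, "linear": [0, 0, 1], "turn": [0, 0, 0]},
])

```text
time: 30.8
tool_pos: [0.4906, -0.0967, 0.0922]
tool_rot: [3.142, -0.001, -0.11]
contact_force: [1.7, 2.3, 3.5]
opening: 0.0004
```

Emit:
apply_moves([
  {"grip": 0, "linear": [0, 0, 1], "turn": [0, 0, 0]},
  {"grip": 0, "linear": [0, 0, 1], "turn": [0, 0, 0]},
])

```text
time: 31.0
tool_pos: [0.4906, -0.0967, 0.0931]
tool_rot: [3.141, -0.0, -0.109]
contact_force: [2.1, 2.1, 3.6]
opening: 0.0005
```

Emit:
apply_moves([
  {"grip": 0, "linear": [0, 0, 1], "turn": [0, 0, 0]},
  {"grip": 0, "linear": [0, 0, 1], "turn": [0, 0, 0]},
])

```text
time: 31.2
tool_pos: [0.4905, -0.0968, 0.0941]
tool_rot: [3.141, -0.0, -0.109]
contact_force: [2.1, 0.9, 2.8]
opening: 0.0005
```

Emit:
apply_moves([
  {"grip": 0, "linear": [0, 0, 1], "turn": [0, 0, 0]},
  {"grip": 0, "linear": [0, 0, 1], "turn": [0, 0, 0]},
])

```text
time: 31.4
tool_pos: [0.4904, -0.0968, 0.0951]
tool_rot: [3.141, -0.0, -0.109]
contact_force: [1.1, 0.9, 2.0]
opening: 0.0001
```

Emit:
apply_moves([
  {"grip": 0, "linear": [0, 0, 1], "turn": [0, 0, 0]},
  {"grip": 0, "linear": [0, 0, 1], "turn": [0, 0, 0]},
])

```text
time: 31.6
tool_pos: [0.4903, -0.0968, 0.0961]
tool_rot: [3.141, 0.0, -0.109]
contact_force: [1.7, -0.7, 1.6]
opening: 0.0001
```

Emit:
apply_moves([
  {"grip": 0, "linear": [0, 0, 1], "turn": [0, 0, 0]},
  {"grip": 0, "linear": [0, 0, 1], "turn": [0, 0, 0]},
])

```text
time: 31.8
tool_pos: [0.4902, -0.0967, 0.097]
tool_rot: [3.141, 0.0, -0.109]
contact_force: [0.5, -0.6, 0.9]
opening: 0.0003
```

Emit:
apply_moves([
  {"grip": 0, "linear": [0, 0, 1], "turn": [0, 0, 0]},
  {"grip": 0, "linear": [0, 0, 1], "turn": [0, 0, 0]},
])

```text
time: 32.0
tool_pos: [0.4899, -0.0964, 0.0978]
tool_rot: [-3.141, 0.001, -0.109]
contact_force: [-0.4, -0.3, -0.8]
opening: 0.0005
```

Emit:
apply_moves([
  {"grip": 0, "linear": [0, 0, 2], "turn": [0, 0, 0]},
  {"grip": 0, "linear": [0, 0, 2], "turn": [0, 0, 0]},
])

```text
time: 32.2
tool_pos: [0.4903, -0.0966, 0.1001]
tool_rot: [-3.142, 0.0, -0.109]
contact_force: [0.3, 0.1, -0.5]
opening: 0.0005
```

```bash
python3 - <<'E'
from h import *
n="side";o=observe();print(o["tool_pos"],o["contact_force"])
im=read_camera(n)[:,:,::-1];cv2.imwrite("pics/side7.png",im)
print(proj(n,o["tool_pos"]),proj(n,[.489,-.0959,.093]))
cv2.imwrite("pics/side7c.png",cv2.resize(im[120:240,280:400],None,fx=5,fy=5,interpolation=cv2.INTER_CUBIC))
E
```

```text
[ 0.4903234  -0.09656519  0.10013086] [ 0.26053301  0.06224797 -0.53954025]
[[343.9769121  177.64820706]] [[344.28907761 179.52452151]]
```

View pics/side7c.png

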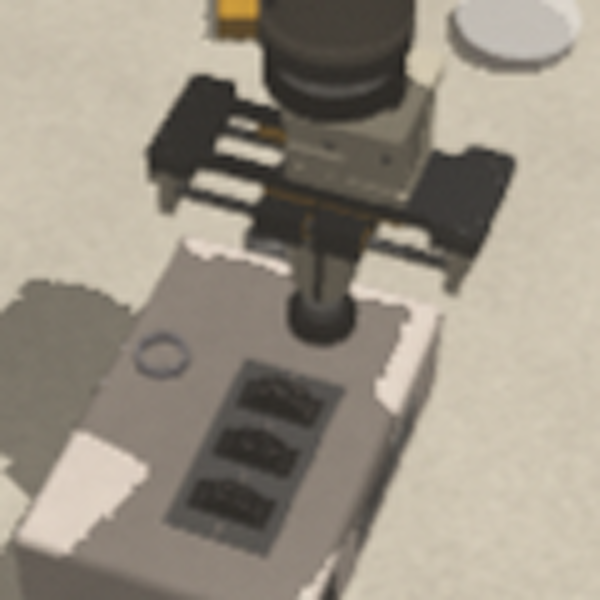

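Emit:
apply_moves([
  {"grip": 0, "linear": [0, 0, 40], "turn": [0, 0, 0]},
  {"grip": 0, "linear": [-20, 40, 60], "turn": [0, 0, 0]},
  {"grip": 0, "linear": [-40, 85, 60], "turn": [0, 0, 0]},
  {"grip": 0, "linear": [-50, 130, 60], "turn": [0, 0, 0]},
  {"grip": 0, "linear": [-50, 180, 60], "turn": [0, 0, 0]},
  {"grip": 0, "linear": [-50, 230, 60], "turn": [0, 0, 0]},
  {"grip": 0, "linear": [-50, 290, 60], "turn": [0, 0, 0]},
  {"grip": 0, "linear": [-50, 290, 60], "turn": [0, 0, 0]},
  {"grip": 0, "linear": [-50, 290, 60], "turn": [0, 0, 0]},
])

```text
time: 33.15
tool_pos: [0.44, 0.1948, 0.1599]
tool_rot: [3.141, 0.0, -0.106]
contact_force: [-1.0, -0.4, -0.7]
opening: 0.0005
```

```bash
python3 look.py 8; python3 - <<'E'
import cv2,numpy as np
a,b,c=[cv2.imread(f'pics/top{k}.png') for k in(6,8,0)]
z=lambda i:cv2.resize(cv2.convertScaleAbs(i[175:250,250:395],alpha=1.3),None,fx=5,fy=4,interpolation=cv2.INTER_CUBIC)
cv2.imwrite('pics/cmp8.png',np.vstack([z(c),z(b)]))
d=np.abs(a.astype(int)-b).max(2);
for n,(x0,x1) in dict(h=(303,312),t=(315,325),o=(328,338)).items(): print(n,d[211:232,x0:x1].mean(),d[211:232,x0:x1].max())
E
```

```text
h 1.433862433862434 5
t 1.3523809523809525 7
o 1.3047619047619048 5
```

View pics/cmp8.png

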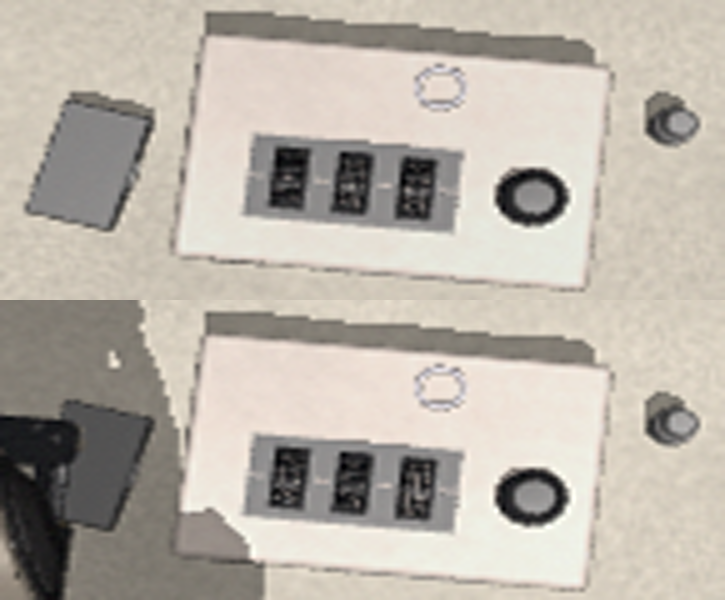

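The wheels are unchanged since the check before the press (differences at noise level), and the bystanders around the unit haven't moved. I'm handing in.

```bash
python3 -c "
from cell import *
print(hand_in())"
```

```text
the job is handed in; nothing more can be done
None
```

I set the wheels to 4, 2, 7, then pushed the button fully down, let it spring back up, and handed in at about 33 s. `hand_in()` gave no verdict.

**Wheels:** The fits read the starting digits as 1, 6 and 4. I moved hundreds up 3, tens down 4 and ones up 3, one click at a time. Pressing force at the readings was mostly 5–11 N and peaked at 11.4 N, a little above your 5–10 N guide but below the 16 N bottom of the carrier. A few early strokes slipped without turning the wheel.

**Digit check before the button:** An image taken before the press was fitted against dot layouts I had assumed:

| Wheel | Digit set | Fit | Next best |
|---|---|---|---|
| Hundreds | 4 | 0.77 | 0.74 (a 6) |
| Tens | 2 | 0.80 | 0.63 |
| Ones | 7 | 0.70 | 0.51 (an 8) |

- **Hundreds:** in a shadowed image a 6 even scored slightly higher (0.61 against 0.60). I kept 4 because two strokes of about 14 mm from a clear 2 cannot reach 6.
- **Ones:** my first, looser fit put 7 only just ahead of 8. The margin above comes from a fit held to plausible geometry.

**Button:** I felt spring travel from about 97.5 mm down to a hard stop at about 91 mm, roughly 6 mm, with about 4.5–5 N near the bottom. The press peaked at about 20 N against the stop. It began about 4 mm higher than the stated 93 mm, and I could not explain that. The travel and spring force fit a full press.

**Final check:** In the last image the wheels matched the pre-press image within noise. The slide box, objective and filter ring looked unmoved. I did not check the other bystanders, but the arm never worked near them. The arm ended clear of everything.

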